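# Put the bench parts away by kind

## Robot

A 6-joint arm with a two-finger parallel gripper is mounted at the origin on a cart in front of the work surface, level with it; the furniture and walls round the work are solid. World frame = base frame: x ahead of the robot, y to its left, z up, the work surface at z = 0. Lengths are in m, angles in rad, forces in N, time in s.
With the tool pointing down it reaches from about 0.225 to 0.875 m from the base axis. Payload 3.4 kg.
Tool frame: the origin (TCP) lies at the very end of the fingers, on their centre line; the grasp point (between the pads) lies 19 mm behind it; z points along the fingers, x is the direction in which the jaws open and shut, and the axes are right-handed (so a half turn about z gives the same grasp; the last joint's range is limited). The gripper opens to 85 mm and grips with 20 to 120 N. Pads are 22 mm wide; open, the fingers measure 114 mm over their backs; the gripper's body (76 mm by 85 mm) begins 54 mm behind the grasp point. The pads swing forward as they close: fully open they stand 13 mm farther back than shut.
Start: joints at [-1.228, 0.276, 1.505, -0, 1.361, -0.121], TCP at [0.257, -0.514, 0.231] pointing down, gripper open.
Joint ranges: [-2.89, 2.89], [-0.75, 2.08], [0.22, 2.7], [-1.18, 4.32], [0.11, 2.71], [-2.7, 2.7]. Speed limits (rad/s): [2.57, 2.57, 3.14, 3.14, 3.14, 3.14].

## Interface

Orientations are given as a unit quaternion [w, x, y, z].
In Python, from rig import manip gives the robot as it stands.
- The arm moves only by the tool send_rows, never from a script. Its argument "increments" is a list of rows, each a list of 5 numbers: the opening, from 0 (shut) to 1 (fully open), then the shift along the tool's x, y, z in m, then the turn about the tool's z in rad. A call has 1 to 8 rows; each row shifts and turns the commanded pose from where the row before left it, along the tool's axes as they then stand; what a row does not reach is not made up. A row lasts 1/8 s, in which the tool goes at most 62.5 mm and 10.7 degrees, less where a joint would pass 70% of its speed; a pose out of reach is approached as far as the arm can. A call is refused whole if a number of a shift passes 0.0625 or a number of a turn 0.188, either way. A call with a gripper value outside its range is refused whole. The fingers move at their own pace and stop on an object; "squeeze" is the grip in N (left out, the last holds). Time passes only in rows, so rows that do not move let the fingers close. It gives the time, the measured TCP pose, the force and the opening at its end, in the units of the state.
- manip.get_state(): the state, without advancing time (a new reading comes with each control period).
- manip.get_image(name): name is "scene" or "top" or "wrist"; returns the picture (400x640x3 uint8, red, green, blue); there is no depth.
- manip.calibration(name): a dict with "fx", "fy", "cx", "cy" (pixels), "camera_from_world" (4x4, takes a point from world to camera coordinates). Camera axes: x right, y up, looking along -z (the intrinsics and any distortion apply to the point x, -y, -z); pixel columns grow to the right and rows downward; lengths in m; the calibration is good to about 2 mm. The wrist camera is an equidistant fisheye: a pixel r from the principal point sees the ray r / f radians off the axis. A picture is of the moment at which its call begins: read the wrist's pose just before it. calibration takes no time and is no camera call; for the wrist camera it gives the pose at the moment of the call.
- manip.sign_off(): hands the job in, once; it reports no verdict.
The state is a dict: "clock": time; "qpos": joint angles; "qd": joint speeds; "effort": joint torques, N m; "position": TCP position; "ee_rot": TCP orientation; "contact_force": force on the tool from outside, world axes, zero at the start; "moment": the same for the moment, N m; "width": finger opening in m.
Only numpy, scipy, OpenCV 4.12 (cv2) and the standard library are available. Lean on these libraries where they do the work, as an engineer would, in place of code of your own. Each camera call takes 0.05 s, during which the arm holds its last target.

## Task

Put away the loose parts lying along the front of the bench: the two steel wedges go in the shallow plywood tray, lying flat and head to tail so that they fill its rectangle with their sloping sides facing each other; the bush and the spacer ring go in the grey rectangular bin, side by side, both resting flat on its floor; the hexagon nut goes in the round steel dish.

Things in the scene. Friction and masses are not known exactly. Their poses are not given: they have to be found in the camera images.
- wedge_a: loose steel taper wedge lying flat, a right-angled trapezium from above: 80 long (x -40 to 40), 16 high, 360 g; straight side at y=-17.5, sloping side from y=32.5 at the 50-wide thick end (-x) to y=2.5 at the 20-wide thin end (+x). Grip it by its square dark stud, 14x14 (flats along x and y), 16 to 40 above the underside. Origin: on the underside below the stud. z up. The two are interchangeable.
- wedge_b: loose steel taper wedge lying flat, a right-angled trapezium from above: 80 long (x -40 to 40), 16 high, 360 g; straight side at y=-17.5, sloping side from y=32.5 at the 50-wide thick end (-x) to y=2.5 at the 20-wide thin end (+x). Grip it by its square dark stud, 14x14 (flats along x and y), 16 to 40 above the underside. Origin: on the underside below the stud. z up. The two are interchangeable.
- bush: loose brown turned bush, an upright thick-walled tube 53 in diameter and 48 high, about 280 g; origin at the centre of its underside, z along its axis. Take it by the outside. (A similar tube at the very back of the bench, behind the tool box, belongs to the room: not this one.)
- spacer_ring: loose bright turned spacer ring lying flat, round outside, 42 in diameter and 16 high, about 120 g; origin at the centre of its underside, z along its axis. Take it by the outside.
- hex_nut: loose plain steel hexagon nut lying flat, 22 across along its x, 26 along its y, 12 high, about 25 g (much smaller than the spacer ring, with six flats); origin at the centre of its underside, z up.
- wedge_tray: lowest container: shallow plywood tray, fixed; outside 106 (x) by 94 (y), 12 high; inside 98 by 86, floor 4 above its underside. Origin: centre of underside, z up. Two wedges fit only head to tail: lengths along x, thin ends opposite ways, straight sides along the two long walls, sloping sides facing; close together they measure 80 x 70, evenly spaced the studs are about 40 apart in y.
- bush_bin: deeper rectangular grey sheet-metal bin, fixed where it stands: outside 108 (its x) by 158 (its y) and 26 high, inside 100 by 150, walls 4 thick, floor 4 above its underside. Origin at the centre of its underside, z up.
- parts_dish: round open steel parts dish, fixed where it stands: rim 124 in diameter and 20.5 high, flared wall 2 thick, flat inner floor about 92 in diameter, 7 above its underside. Origin at the centre of its underside, z up.
Not all that is in view belongs to the job. Leave any purple look-alike of the bush_bin alone.

How it is judged:
By the outcome, as a careful person would: the job done as asked, in the order asked, and still so for the second after the job is handed in, with the robot touching nothing.
It also fails if it takes over 115 s, if anything falls off the work surface, if the arm or the gripper's body presses on something with over 40 N, if the wrist force passes 120 N, or if a joint passes its speed limit or range.

## Working session

There is one attempt and no reset: what is moved stays moved. The work goes in short steps, Python scripts to look and compute and a tool call to move; the robot and the scene stay as the last step left them, time stands still between calls to the robot, and variables do not carry over. Pictures are saved under pics/ and viewed, and the job is handed in when it is done.

Besides the shell and the picture viewer there is one more tool, called after "Call:" as name(argument=value, ...) on one line, values as JSON. send_rows: Moves the arm, as the interface text tells. Its arguments: {"type":"object","properties":{"increments":{"type":"array","items":{"type":"array","items":{"type":"number"}}},"squeeze":{"type":"number"}},"required":["increments"]}

```bash
ls; mkdir -p pics; python3 - <<'E'
from rig import manip
import cv2
print(manip.get_state())
for n in ["scene","top","wrist"]:
    im=manip.get_image(n); cv2.imwrite(f"pics/{n}0.png",im[:,:,::-1]); c=manip.calibration(n); print(n,c)
E
```

```text
pics
{'clock': 0.0, 'qpos': array([-1.22799694e+00,  2.76618869e-01,  1.50613274e+00,  9.80843939e-06,
        1.36066519e+00, -1.20990796e-01]), 'qd': array([ 1.51559359e-03,  5.74408444e-05, -1.13791795e-03,  1.70096261e-03,
       -3.08643290e-03, -1.24685014e-03]), 'effort': array([-4.77238664e-04, -4.16777515e+01, -2.45800638e+01, -7.09961796e-05,
        1.12179236e-02,  1.00226924e-05]), 'position': array([ 0.25705041, -0.51377046,  0.23042623]), 'ee_rot': array([-5.73336297e-04,  8.50687391e-01, -5.25671124e-01, -7.09354709e-04]), 'contact_force': array([0.68193964, 0.57886759, 0.04000943]), 'moment': array([ 0.01525908,  0.05676824, -0.05401254]), 'width': 0.08536204751460907}
scene {'fx': 489.3059148133255, 'fy': 489.3059148133255, 'cx': 324.8018930129709, 'cy': 191.0614319679402, 'camera_from_world': array([[-0.33028434, -0.94384399, -0.00841245,  0.18793425],
       [ 0.61678103, -0.22256289,  0.75501452, -0.30757288],
       [-0.71448821,  0.24418083,  0.65565411, -0.90802359],
       [ 0.        ,  0.        ,  0.        ,  1.        ]])}
top {'fx': 400.53216553735984, 'fy': 400.53216553735984, 'cx': 313.5238456837732, 'cy': 200.03927827915908, 'camera_from_world': array([[ 0.01132916, -0.99989645, -0.008874  ,  0.03722958],
       [ 0.99167662,  0.01009687,  0.12835709, -0.46069799],
       [-0.1282542 , -0.01025431,  0.99168831, -1.00772831],
       [ 0.        ,  0.        ,  0.        ,  1.        ]])}
wrist {'fx': 309.70691628693146, 'fy': 309.70691628693146, 'cx': 319.59742791146215, 'cy': 200.96293110628534, 'camera_from_world': array([[ 4.46399585e-01, -8.94833200e-01, -9.76818617e-04,
        -5.76005837e-01],
       [ 8.56205143e-01,  4.27446221e-01, -2.90176639e-01,
         3.84174701e-02],
       [ 2.60077228e-01,  1.28698374e-01,  9.56972603e-01,
        -3.80054866e-01],
       [ 0.00000000e+00,  0.00000000e+00,  0.00000000e+00,
         1.00000000e+00]])}
```

View pics/top0.png

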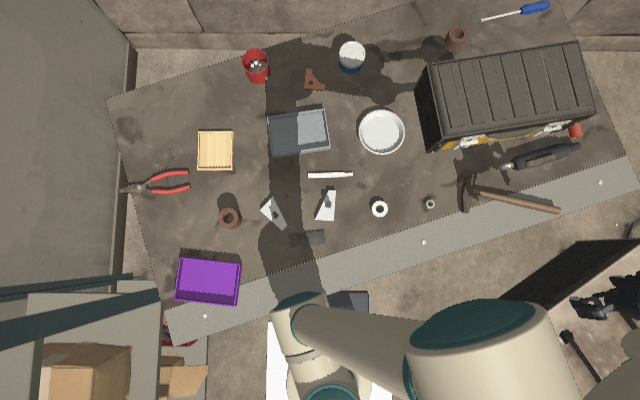

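View pics/scene0.png

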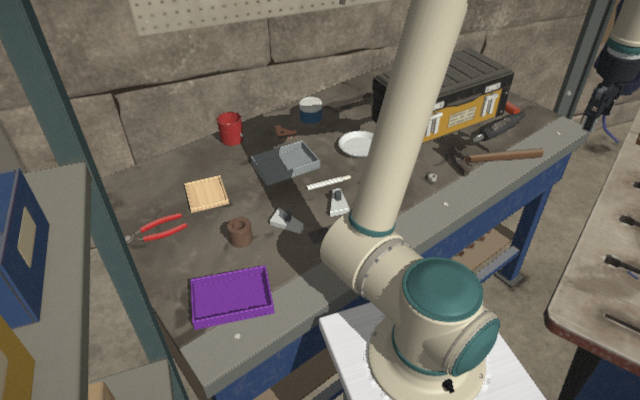

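View pics/wrist0.png

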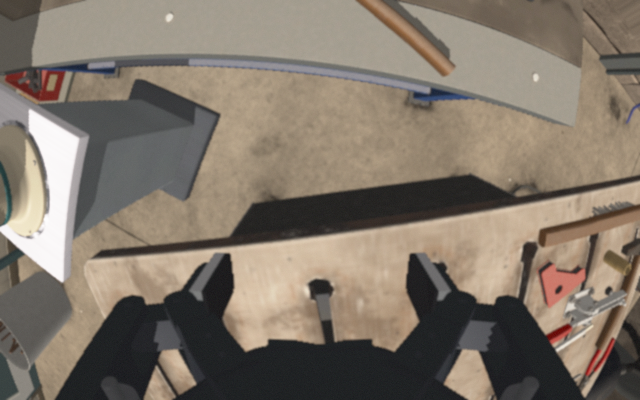

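```bash
cat > h.py <<'E'
import numpy as np,cv2
from rig import manip
def w2p(n,P,c=None):
    c=c or manip.calibration(n);T=c["camera_from_world"];P=np.atleast_2d(P)
    q=P@T[:3,:3].T+T[:3,3];x,y,z=q[:,0],-q[:,1],-q[:,2]
    if n=="wrist":
        r=np.hypot(x,y);th=np.arctan2(r,z);k=np.where(r>1e-9,th/np.maximum(r,1e-9),1)
        return np.c_[c["fx"]*x*k+c["cx"],c["fy"]*y*k+c["cy"]]
    return np.c_[c["fx"]*x/z+c["cx"],c["fy"]*y/z+c["cy"]]
def p2w(n,uv,zp,c=None):
    c=c or manip.calibration(n);T=c["camera_from_world"];uv=np.atleast_2d(np.array(uv,float))
    a=(uv[:,0]-c["cx"])/c["fx"];b=(uv[:,1]-c["cy"])/c["fy"]
    if n=="wrist":
        th=np.hypot(a,b);k=np.where(th>1e-9,np.sin(th)/np.maximum(th,1e-9),1);d=np.c_[a*k,-b*k,-np.cos(th)]
    else: d=np.c_[a,-b,-np.ones_like(a)]
    R=T[:3,:3];o=-R.T@T[:3,3];D=d@R
    s=(np.asarray(zp)-o[2])/D[:,2];return o+D*s[:,None]
def crop(f,u0,v0,u1,v1,k,out):
    im=cv2.imread(f) if isinstance(f,str) else f
    c=cv2.resize(im[v0:v1,u0:u1],None,fx=k,fy=k,interpolation=cv2.INTER_CUBIC)
    for u in range(u0-u0%-10,u1,10):
        if u>=u0: cv2.putText(c,str(u),((u-u0)*k,8),0,.3,(0,255,255),1);cv2.line(c,((u-u0)*k,10),((u-u0)*k,14),(0,255,255),1)
    for v in range(v0-v0%-10,v1,10):
        if v>=v0: cv2.putText(c,str(v),(0,(v-v0)*k+4),0,.3,(0,255,255),1);cv2.line(c,(20,(v-v0)*k),(24,(v-v0)*k),(0,255,255),1)
    cv2.imwrite(out,c)
E
python3 - <<'E'
from h import *
crop("pics/top0.png",205,185,345,240,5,"pics/c1.png")
crop("pics/top0.png",345,185,445,225,7,"pics/c2.png")
crop("pics/top0.png",190,95,410,180,3,"pics/c3.png")
E
```

```text
(no output)
```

View pics/c1.png

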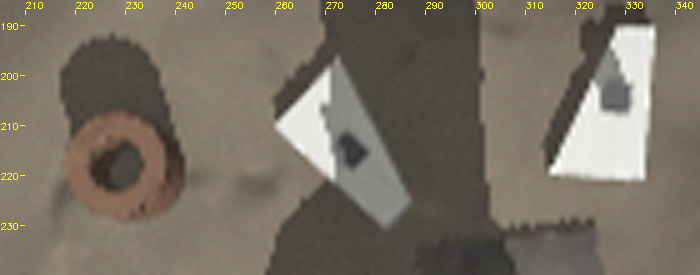

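View pics/c2.png

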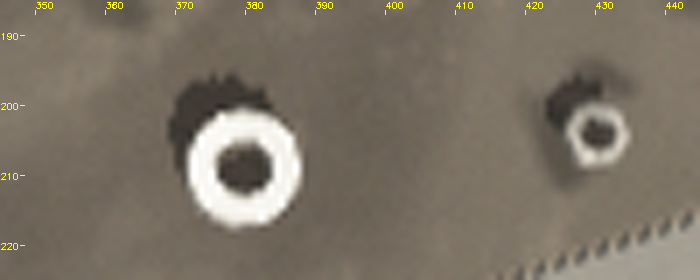

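View pics/c3.png

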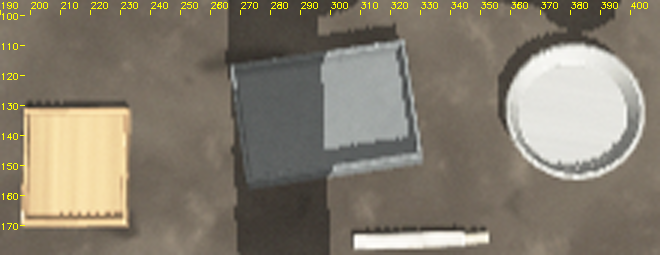

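```bash
cat > fit.py <<'E'
from h import *
from scipy.optimize import least_squares
W=np.array([[-40,-17.5],[40,-17.5],[40,2.5],[-40,32.5]])/1000
def fitp(n,M,z,uv,g,c=None):
    uv=np.array(uv,float)
    def f(p):
        cs,s=np.cos(p[2]),np.sin(p[2]);P=M@np.array([[cs,s],[-s,cs]])+p[:2]
        return (w2p(n,np.c_[P,np.full(len(P),z) if np.isscalar(z) else z],c)-uv).ravel()
    r=least_squares(f,g);return r.x,np.round(r.fun.reshape(-1,2),1)
E
python3 - <<'E'
from fit import *
n="top"
print("R",fitp(n,W,.016,[[333,221],[335,190],[328,190],[314,220]],[.45,0,0]))
print("L",fitp(n,W,.016,[[259,210],[281,231],[286,225],[270,196]],[.45,0.2,-2.3]))
r=lambda a,b:np.array([[a,b],[-a,b],[-a,-b],[a,-b]])/2000
print("tray",fitp(n,r(106,94),.012,[[197.3,130.7],[197.3,170.3],[233,171],[233,130.7]],[.6,.3,0]))
print("bin",fitp(n,r(108,158),.026,[[266.7,117],[273.3,157.7],[330.7,148.3],[324,107.7]],[.6,.0,0]))
print("studR",p2w(n,[327.5,204],.04),"studL",p2w(n,[274,215],.04))
print("bush",p2w(n,[227.5,217.5],.048),p2w(n,[[217,217.5],[238,217.5]],.048))
print("ring",p2w(n,[[379,208.7],[371,208],[387,208]],.016)); print("nut",p2w(n,[[430,204]],.012))
print("dish",p2w(n,[[381.7,131.7],[359,131.7],[404.3,131.7]],.0205)); print("pen",p2w(n,[[308,175],[353,174]],.01))
E
```

```text
R (array([ 0.44884948,  0.00551285, -0.05782484]), array([[ 0.2, -0.2],
       [ 0.1,  0.6],
       [-0.5,  0.1],
       [ 0.1, -0.5]]))
L (array([ 0.42040209,  0.14528676, -2.27753822]), array([[-0.8,  0.5],
       [-0.1, -0.4],
       [ 0. , -0.2],
       [ 0.9,  0.2]]))
tray (array([0.59379595, 0.30794611, 0.02381779]), array([[ 0.9,  1. ],
       [-0.1, -0.1],
       [-0.6, -1.3],
       [-0.1,  0.5]]))
bin (array([0.64131474, 0.08373895, 0.17468447]), array([[-0.4,  1. ],
       [-0.9, -0.8],
       [ 0.7, -1. ],
       [ 0.6,  0.8]]))
studR [[0.44909639 0.00617162 0.04      ]] studL [[0.4193916  0.14261946 0.04      ]]
bush [[0.41106729 0.25959265 0.048     ]] [[0.41078523 0.28627115 0.048     ]
 [0.41134923 0.23292661 0.048     ]]
ring [[ 0.44097686 -0.12910146  0.016     ]
 [ 0.4426012  -0.10822744  0.016     ]
 [ 0.44303402 -0.15000347  0.016     ]]
nut [[ 0.45520942 -0.26352934  0.012     ]]
dish [[ 0.64723696 -0.13759239  0.0205    ]
 [ 0.64671603 -0.07706984  0.0205    ]
 [ 0.64775506 -0.1977861   0.0205    ]]
pen [[ 0.52990483  0.05785676  0.01      ]
 [ 0.53376027 -0.06184663  0.01      ]]
```

```bash
cat > plan.py <<'E'
from h import *
def pose():
    s=manip.get_state();w,x,y,z=s["ee_rot"];tx=np.array([1-2*(y*y+z*z),2*(x*y+w*z)])
    return np.r_[s["position"],np.arctan2(tx[1],tx[0])],s
def plan(wps,v=.05,start=None):
    """wps: [x,y,z,yaw,open(,v)]"""
    p=pose()[0] if start is None else np.array(start,float);rows=[]
    for w in wps:
        t=np.array(w[:4],float);vv=w[5] if len(w)>5 else v
        dy=(t[3]-p[3]+np.pi)%(2*np.pi)-np.pi
        n=int(np.ceil(max(np.linalg.norm(t[:3]-p[:3])/vv,abs(dy)/.17,1)))
        for i in range(n):
            d=(t[:3]-p[:3])/(n-i);dth=(p[3]+0)*0+((t[3]-p[3]+np.pi)%(2*np.pi)-np.pi)/(n-i)
            c,s=np.cos(p[3]),np.sin(p[3])
            r=[w[4],round(c*d[0]+s*d[1],4),round(s*d[0]-c*d[1],4),round(-d[2],4),round(-dth,3)]
            rows.append(r);p[:3]+=[c*r[1]+s*r[2],s*r[1]-c*r[2],-r[3]];p[3]-=r[4]
    for i in range(0,len(rows),8): print(str(rows[i:i+8]).replace(" ",""))
    return p
E
python3 - <<'E'
from plan import *
print(pose()[0])
plan([[.40,.006,.19,-.058,1]])
E
```

```text
[ 0.25710145 -0.51389731  0.23066055 -1.10696027]
[[1,np.float64(-0.0365),np.float64(-0.0328),np.float64(0.0037),np.float64(-0.095)],[1,np.float64(-0.0332),np.float64(-0.0361),np.float64(0.0037),np.float64(-0.095)],[1,np.float64(-0.0296),np.float64(-0.0391),np.float64(0.0037),np.float64(-0.095)],[1,np.float64(-0.0258),np.float64(-0.0417),np.float64(0.0037),np.float64(-0.095)],[1,np.float64(-0.0217),np.float64(-0.0439),np.float64(0.0037),np.float64(-0.096)],[1,np.float64(-0.0174),np.float64(-0.0458),np.float64(0.0037),np.float64(-0.095)],[1,np.float64(-0.013),np.float64(-0.0473),np.float64(0.0037),np.float64(-0.096)],[1,np.float64(-0.0084),np.float64(-0.0483),np.float64(0.0037),np.float64(-0.095)]]
[[1,np.float64(-0.0037),np.float64(-0.0488),np.float64(0.0037),np.float64(-0.096)],[1,np.float64(0.0009),np.float64(-0.049),np.float64(0.0037),np.float64(-0.095)],[1,np.float64(0.0056),np.float64(-0.0487),np.float64(0.0037),np.float64(-0.096)]]
```

Call:
send_rows(increments=[[0.6,-0.036,-0.033,0.004,-0.1],[0.6,-0.033,-0.036,0.004,-0.1],[0.6,-0.03,-0.039,0.004,-0.1],[0.6,-0.026,-0.042,0.004,-0.1],[0.6,-0.022,-0.044,0.004,-0.1],[0.6,-0.017,-0.046,0.004,-0.1],[0.6,-0.013,-0.047,0.004,-0.1],[0.6,-0.008,-0.048,0.004,-0.1]])

```text
clock: 1.15
position: [0.3553, -0.1333, 0.1992]
ee_rot: [0.0, 0.988, -0.152, 0.0]
contact_force: [1.3, -0.4, 0.3]
width: 0.0514
```

```bash
sed -i 's/r=\[w\[4\].*/r=[float(q) for q in [w[4],round(c*d[0]+s*d[1],3),round(s*d[0]-c*d[1],3),round(-d[2],3),round(-dth,2)]]/' plan.py; python3 - <<'E'
from plan import *
print(pose()[0])
plan([[.42,.006,.18,-.058,.6]])
E
```

```text
[ 0.35532937 -0.13329948  0.19915275 -0.3042329 ]
[[0.6,0.005,-0.038,0.005,-0.06],[0.6,0.007,-0.038,0.005,-0.06],[0.6,0.01,-0.037,0.005,-0.06],[0.6,0.011,-0.037,0.004,-0.07]]
```

Call:
send_rows(increments=[[0.6,0.005,-0.038,0.005,-0.06],[0.6,0.007,-0.038,0.005,-0.06],[0.6,0.01,-0.037,0.005,-0.06],[0.6,0.011,-0.037,0.005,-0.07],[0.6,0,0,0,0]])

```text
clock: 1.78
position: [0.4201, 0.0067, 0.1788]
ee_rot: [-0.0, 1.0, -0.027, -0.0]
contact_force: [0.4, 0.0, 0.0]
width: 0.0515
```

```bash
python3 - <<'E'
from plan import *
print(pose()[0]); c=manip.calibration("wrist"); im=manip.get_image("wrist")[:,:,::-1]
cv2.imwrite("pics/w1.png",im); crop(im,150,50,520,330,2,"pics/w1c.png")
np.save("w1.npy",c,allow_pickle=True)
print(w2p("wrist",[[.449,.006,.04],[.42,.006,0]],c))
E
```

```text
[ 0.42014541  0.0066977   0.17879861 -0.05306715]
[[350.52385248 186.20357625]
 [319.82595401 178.43096802]]
```

View pics/w1c.png

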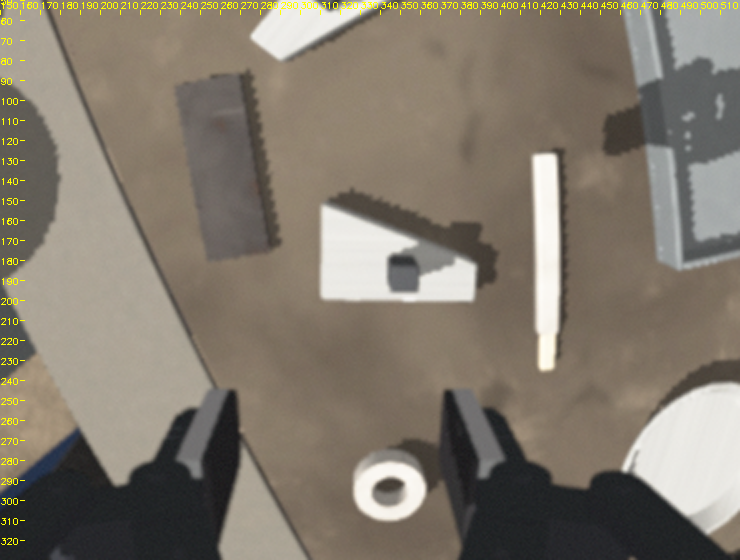

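```bash
python3 - <<'E'
from fit import *; from plan import plan,pose
c=np.load("w1.npy",allow_pickle=True).item()
p,e=fitp("wrist",W,.016,[[310,200],[386.5,200],[388,182],[310.5,152.5]],[.45,0,-.05],c);print(p,e)
print(p2w("wrist",[351.5,188],.04,c))
s=7/1000;print(w2p("wrist",np.array([[p[0]+a*s,p[1]+b*s,.04] for a in(-1,1) for b in (-1,1)]),c))
plan([[p[0],p[1],.06,p[2],.6],[p[0],p[1],.02,p[2],.6,.02]])
E
```

```text
[ 0.45009581  0.00233385 -0.05707714] [[ 0.3  0.2]
 [ 0.2  0.4]
 [-0.1 -0.1]
 [-0.4 -0.4]]
[[0.44987813 0.00420246 0.04      ]]
[[344.65780817 197.36665696]
 [344.17608929 183.07948253]
 [359.2465598  196.61891476]
 [358.95354762 182.35931797]]
[[0.6,0.01,0.001,0.04,0.0],[0.6,0.01,0.0,0.039,0.0],[0.6,0.011,0.001,0.04,0.0],[0.6,-0.0,-0.0,0.02,0.0],[0.6,-0.0,-0.0,0.02,0.0]]
```

Call:
send_rows(increments=[[0.6,0.01,0.001,0.04,0],[0.6,0.01,0.001,0.04,0],[0.6,0.01,0.001,0.04,0],[0.6,0,0,0.02,0],[0.6,0,0,0.018,0],[0.0,0,0,0,0],[0.0,0,0,0,0],[0.0,0,0,0,0]], squeeze=60)

```text
clock: 2.82
position: [0.4503, -0.0005, 0.0222]
ee_rot: [0.0, 1.0, -0.029, 0.001]
contact_force: [0.4, -1.3, 0.1]
width: 0.0121
```

Call:
send_rows(increments=[[0,0,0,0,0],[0,0,0,0,0]])

```text
clock: 3.08
position: [0.4503, -0.0005, 0.0222]
ee_rot: [0.001, 1.0, -0.028, 0.001]
contact_force: [-0.9, -3.1, 5.8]
width: 0.0123
```

```bash
python3 - <<'E'
from plan import *
print(pose()[0])
c,s=np.cos(.024),np.sin(.024)
# tray local (0,-20)
x,y=.594+s*.02,.308-c*.02
p=pose()[0]
plan([[p[0],p[1],.10,p[3],0],[x,y,.10,.02,0],[x,y,.05,.02,0]])
E
```

```text
[ 0.45026922 -0.00049223  0.02215069 -0.05627685]
[[0.0,0.0,-0.0,-0.039,-0.0],[0.0,0.0,-0.0,-0.039,-0.0],[0.0,0.018,-0.042,0.0,-0.01],[0.0,0.019,-0.042,0.0,-0.01],[0.0,0.019,-0.042,0.0,-0.01],[0.0,0.02,-0.042,0.0,-0.01],[0.0,0.02,-0.042,0.0,-0.01],[0.0,0.02,-0.041,0.0,-0.01]]
[[0.0,0.021,-0.041,0.0,-0.02],[0.0,-0.0,-0.0,0.025,0.0],[0.0,-0.0,-0.0,0.025,0.0]]
```

Call:
send_rows(increments=[[0,0,0,-0.02,0],[0,0,0,-0.04,0],[0,0,0,-0.03,0],[0,0,0,0,0]])

```text
clock: 3.58
position: [0.4511, 0.0002, 0.1127]
ee_rot: [0.0, 1.0, -0.028, 0.002]
contact_force: [1.3, -0.5, -3.7]
width: 0.0123
```

```bash
python3 - <<'E'
from plan import *
p=pose()[0];print(p)
im=manip.get_image("wrist")[:,:,::-1]
cv2.imwrite("pics/w2.png",im)
c,s=np.cos(.024),np.sin(.024)
x,y=.594+s*.02,.308-c*.02-.0035
plan([[x,y,.11,.02,0],[x,y,.06,.02,0]])
E
```

```text
[ 4.51093561e-01  2.40215806e-04  1.12704460e-01 -5.69164112e-02]
[[0.0,0.018,-0.042,0.0,-0.01],[0.0,0.019,-0.041,0.0,-0.01],[0.0,0.019,-0.041,0.0,-0.01],[0.0,0.02,-0.041,0.0,-0.01],[0.0,0.02,-0.041,0.0,-0.01],[0.0,0.02,-0.041,0.001,-0.01],[0.0,0.021,-0.041,0.0,-0.02],[0.0,0.0,0.0,0.025,0.0]]
[[0.0,0.0,0.0,0.025,0.0]]
```

View pics/w2.png

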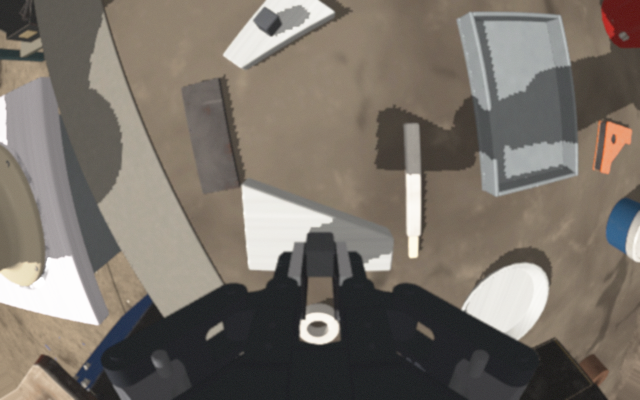

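Call:
send_rows(increments=[[0,0.018,-0.042,0,-0.01],[0,0.019,-0.041,0,-0.01],[0,0.019,-0.041,0,-0.01],[0,0.02,-0.041,0,-0.01],[0,0.02,-0.041,0,-0.01],[0,0.02,-0.041,0,-0.01],[0,0.021,-0.041,0,-0.02],[0,0,0,0,0]])

```text
clock: 4.62
position: [0.5945, 0.2873, 0.1077]
ee_rot: [-0.0, 1.0, 0.013, -0.001]
contact_force: [0.4, -1.0, -4.1]
width: 0.0125
```

```bash
python3 - <<'E'
from plan import *
p=pose()[0];print(p)
c=manip.calibration("wrist");im=manip.get_image("wrist")[:,:,::-1];np.save("w3.npy",c,allow_pickle=True)
cv2.imwrite("pics/w3.png",im);crop(im,200,70,470,300,3,"pics/w3c.png")
E
```

```text
[0.59447638 0.28734922 0.10766062 0.02588567]
```

View pics/w3c.png

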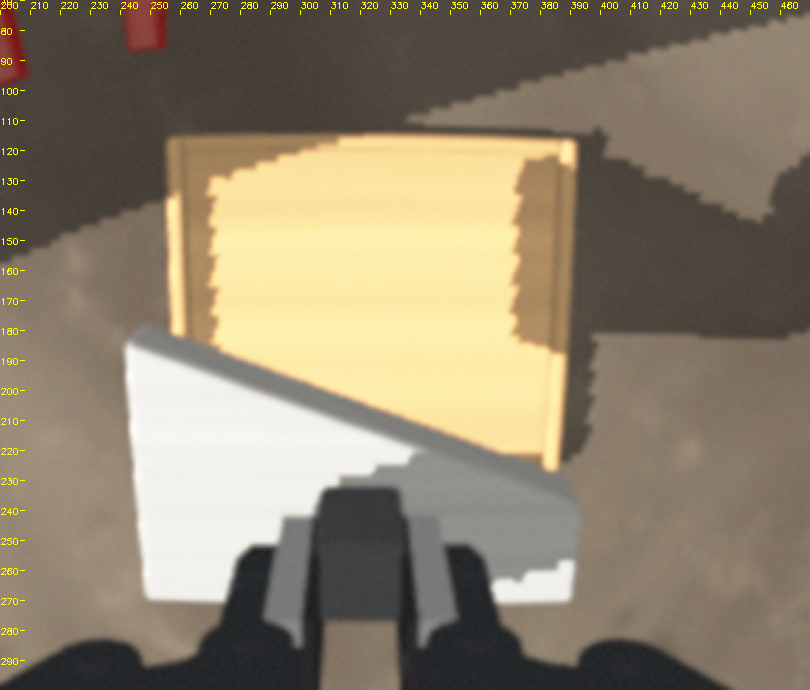

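```bash
python3 - <<'E'
from fit import *; from plan import plan,pose
c=np.load("w3.npy",allow_pickle=True).item()
pw,e=fitp("wrist",W,.1015,[[249,270],[390,270.7],[393,235],[241.7,185]],[.59,.29,0],c);print(pw,e)
pt,e=fitp("wrist",np.array([[-53,47],[53,47]])/1000,.012,[[256,115.3],[392,116.7]],[.59,.3,0],c);print(pt,e)
# check distance
q=p2w("wrist",[[256,115.3],[392,116.7]],.012,c);print(np.linalg.norm(q[0]-q[1]),w2p("wrist",[[.594,.308,0]],c))
E
```

```text
[0.5939504  0.29073691 0.03475436] [[-0.2  0.5]
 [ 0.9 -1.2]
 [ 0.9  2. ]
 [-1.5 -1. ]]
[0.5965007  0.30861347 0.01706387] [[-0.3  0. ]
 [ 0.3  0. ]]
0.1054463158835422 [[320.39454014 172.12600994]]
```

Call:
send_rows(increments=[[0,0.002,0.002,0.03,0.01],[0,0,0,0.03,0],[0,0,0,0.012,0],[0,0,0,0.006,0],[0,0,0,0.002,0],[0,0,0,0,0]])

```text
clock: 5.42
position: [0.597, 0.2825, 0.0321]
ee_rot: [-0.0, 1.0, 0.006, 0.001]
contact_force: [-0.2, -0.4, -4.0]
width: 0.0121
```

```bash
python3 - <<'E'
from plan import *
p,s=pose();print(p,s["contact_force"])
E
```

```text
[0.59701466 0.28252942 0.03213614 0.01295549] [-0.1968233  -0.4398813  -3.96801106]
```

Call:
send_rows(increments=[[0,-0.001,-0.002,0.003,0],[0,0,0,0.002,0],[0,0,0,0,0]])

```text
clock: 5.8
position: [0.5954, 0.2845, 0.0263]
ee_rot: [0.0, 1.0, 0.007, 0.0]
contact_force: [0.1, 0.7, -4.8]
width: 0.0123
```

Call:
send_rows(increments=[[0,0,0,0.001,0],[0,0,0,0,0],[0.35,0,0,0,0],[0.35,0,0,0,0],[0.5,0,0,0,0],[0.5,0,0,-0.03,0],[0.6,0,0,-0.05,0],[0.6,0,0,-0.05,0]])

```text
clock: 6.8
position: [0.5953, 0.2843, 0.1562]
ee_rot: [0.0, 1.0, 0.006, -0.0]
contact_force: [1.1, 0.0, 0.0]
width: 0.0512
```

```bash
python3 - <<'E'
from plan import *
p,s=pose();print(p)
im=manip.get_image("wrist")[:,:,::-1];cv2.imwrite("pics/w4.png",im)
# hover near L wedge: (.420,.1445) yaw -2.2775+pi
plan([[.42,.10,.17,.864,.6]])
E
```

```text
[0.59533525 0.28431874 0.15621859 0.01297096]
[[0.6,-0.03,0.031,-0.001,-0.14],[0.6,-0.034,0.026,-0.001,-0.14],[0.6,-0.038,0.021,-0.001,-0.14],[0.6,-0.04,0.015,-0.001,-0.14],[0.6,-0.042,0.01,-0.001,-0.15],[0.6,-0.043,0.003,-0.001,-0.14]]
```

View pics/w4.png

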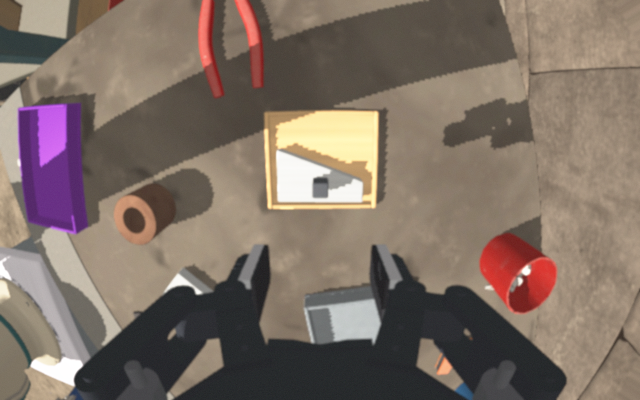

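```bash
python3 - <<'E'
from plan import *
plan([[.42,.1445,.17,.864,.6]])
E
```

```text
[[0.6,-0.03,0.023,-0.001,-0.14],[0.6,-0.033,0.019,-0.001,-0.14],[0.6,-0.035,0.014,-0.001,-0.14],[0.6,-0.037,0.009,-0.001,-0.14],[0.6,-0.038,0.003,-0.001,-0.15],[0.6,-0.038,-0.002,-0.001,-0.14]]
```

Call:
send_rows(increments=[[0.6,-0.03,0.023,-0.001,-0.14],[0.6,-0.033,0.019,-0.001,-0.14],[0.6,-0.035,0.014,-0.001,-0.14],[0.6,-0.037,0.009,-0.001,-0.14],[0.6,-0.038,0.003,-0.001,-0.15],[0.6,-0.038,-0.002,-0.001,-0.14],[0.6,0,0,0,0]])

```text
clock: 7.72
position: [0.4141, 0.1421, 0.1613]
ee_rot: [0.0, 0.909, 0.418, -0.001]
contact_force: [0.2, 0.8, -0.2]
width: 0.0516
```

```bash
python3 - <<'E'
from plan import *
p=pose()[0];print(p)
c=manip.calibration("wrist");im=manip.get_image("wrist")[:,:,::-1];np.save("w5.npy",c,allow_pickle=True)
cv2.imwrite("pics/w5.png",im);crop(im,220,110,450,280,3,"pics/w5c.png")
E
```

```text
[0.41413388 0.14206748 0.16125179 0.86167953]
```

View pics/w5c.png

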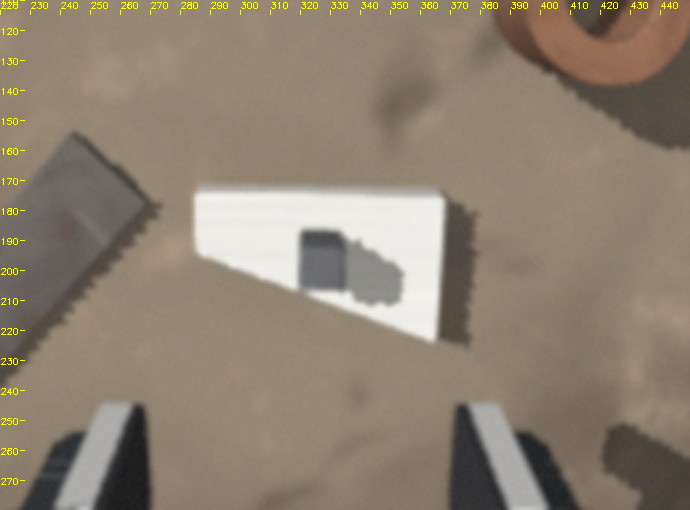

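```bash
python3 - <<'E'
from fit import *; from plan import plan,pose
c=np.load("w5.npy",allow_pickle=True).item()
p,e=fitp("wrist",W,.016,[[368.3,175.7],[285,174],[285,195],[365.7,223.7]],[.42,.14,-2.28],c);print(p,e)
s=p2w("wrist",[328,199.7],.04,c)[0];print(s)
x,y=(p[:2]+s[:2])/2;yaw=p[2]+np.pi
print(plan([[x,y,.06,yaw,.6],[x,y,.022,yaw,.6,.02]]))
E
```

```text
[ 0.42179808  0.1415785  -2.29064011] [[-0.  -0.3]
 [-0.1  0.4]
 [ 0.3 -0.4]
 [-0.1  0.4]]
[0.42252521 0.14218112 0.04      ]
[[0.6,0.001,0.002,0.034,0.0],[0.6,0.001,0.002,0.034,0.01],[0.6,0.001,0.001,0.034,0.0],[0.6,0.0,0.0,0.019,0.0],[0.6,0.0,0.0,0.019,0.0]]
[0.4219532  0.14186289 0.02154469 0.85108835]
```

Call:
send_rows(increments=[[0.6,0.002,0.002,0.034,0.01],[0.6,0.002,0.002,0.034,0],[0.6,0.001,0.002,0.034,0],[0.6,0,0,0.019,0],[0.6,0,0,0.018,0],[0.6,0,0,0,0]])

```text
clock: 8.52
position: [0.4246, 0.1434, 0.0211]
ee_rot: [-0.0, 0.91, 0.414, -0.001]
contact_force: [-0.3, -0.1, -0.2]
width: 0.0512
```

Call:
send_rows(increments=[[0.6,-0.003,0,0,0],[0.3,0,0,0,0],[0.0,0,0,0,0],[0.0,0,0,0,0],[0.0,0,0,0,0],[0.0,0,0,0,0]])

```text
clock: 9.28
position: [0.4234, 0.1411, 0.0232]
ee_rot: [0.0, 0.91, 0.414, 0.001]
contact_force: [-0.4, 0.5, 6.2]
width: 0.0125
```

Call:
send_rows(increments=[[0,0,0,-0.02,0],[0,0,0,-0.04,0],[0,0,0,-0.03,0],[0,0,0,0,0]])

```text
clock: 9.78
position: [0.4237, 0.141, 0.1136]
ee_rot: [0.001, 0.91, 0.414, 0.002]
contact_force: [-0.0, -1.1, -5.7]
width: 0.0123
```

```bash
python3 - <<'E'
from plan import *
p=pose()[0];print(p)
# target wedge (.5957,.3285) yaw pi+.02
plan([[.595,.3285,.11,.02,0]])
E
```

```text
[0.42369033 0.14097704 0.11361267 0.85309697]
[[0.0,0.042,0.001,0.001,0.14],[0.0,0.042,-0.005,0.001,0.14],[0.0,0.041,-0.011,0.0,0.14],[0.0,0.039,-0.016,0.001,0.14],[0.0,0.037,-0.022,0.0,0.14],[0.0,0.033,-0.027,0.001,0.13]]
```

Call:
send_rows(increments=[[0,0.042,0.001,0,0.14],[0,0.042,-0.005,0,0.14],[0,0.041,-0.011,0,0.14],[0,0.039,-0.016,0,0.14],[0,0.037,-0.022,0,0.14],[0,0.033,-0.027,0,0.13],[0,0,0,0,0]])

```text
clock: 10.65
position: [0.5951, 0.3308, 0.1084]
ee_rot: [0.0, 1.0, 0.012, -0.001]
contact_force: [-0.6, -0.4, -4.9]
width: 0.0121
```

```bash
python3 - <<'E'
from plan import *
p=pose()[0];print(p)
c=manip.calibration("wrist");im=manip.get_image("wrist")[:,:,::-1];np.save("w6.npy",c,allow_pickle=True)
cv2.imwrite("pics/w6.png",im);crop(im,200,70,470,300,3,"pics/w6c.png")
E
```

```text
[0.59507825 0.33077457 0.10844618 0.02424798]
```

View pics/w6c.png

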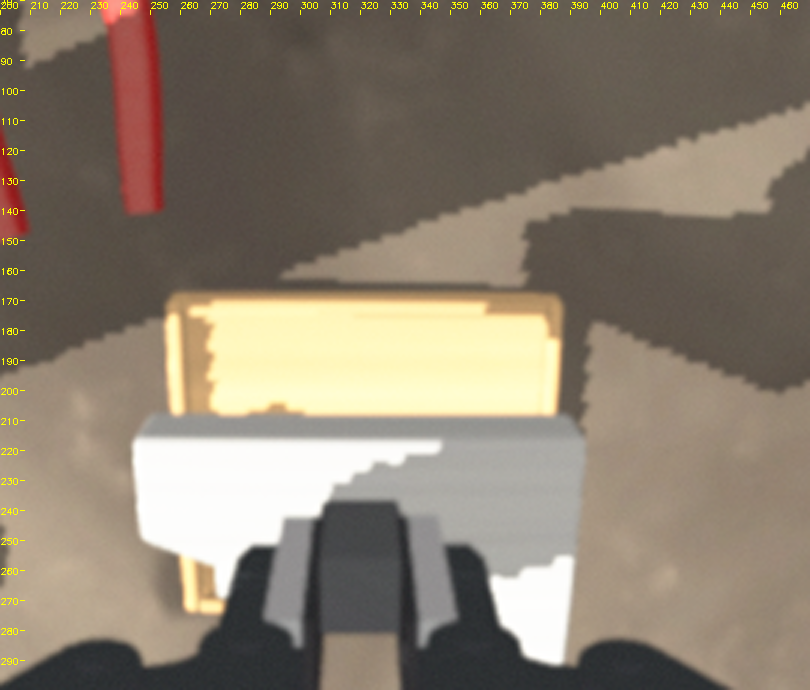

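```bash
python3 - <<'E'
from fit import *; from plan import plan,pose
c=np.load("w6.npy",allow_pickle=True).item()
pw,e=fitp("wrist",W,.1012,[[395,216],[244.7,216],[246.7,249],[388.7,291.7]],[.59,.33,3.15],c);print(pw,e)
pt,e=fitp("wrist",np.array([[-53,47],[53,47],[-53,-47]])/1000,.012,[[256,168],[387.3,169.3],[261.7,274.3]],[.59,.3,0],c);print(pt,e)
d=pt[:2]+20e-3*np.array([-np.sin(pt[2]),np.cos(pt[2])]);print(d,d-pw[:2],pt[2]+np.pi-pw[2])
E
```

```text
[0.59491721 0.33177469 3.17457635] [[ 0.6 -1.8]
 [-0.8 -0.5]
 [ 0.7  0.7]
 [-0.5  2.1]]
[0.59645467 0.30930404 0.01996103] [[-0.7  1.1]
 [ 0.4  0.3]
 [ 0.4 -1.8]]
[0.59605548 0.32930006] [ 0.00113827 -0.00247464] -0.013022669792081665
```

Call:
send_rows(increments=[[0,0.001,0.001,0.03,0.01],[0,0,0,0.03,0],[0,0,0,0.01,0],[0,0,0,0,0]])

```text
clock: 11.2
position: [0.5938, 0.327, 0.041]
ee_rot: [0.001, 1.0, 0.006, -0.001]
contact_force: [1.1, 0.5, -4.2]
width: 0.0124
```

Call:
send_rows(increments=[[0,0.002,-0.001,0.006,0],[0,0,0,0.004,0],[0,0,0,0.003,0],[0,0,0,0,0]])

```text
clock: 11.7
position: [0.5969, 0.3289, 0.0292]
ee_rot: [0.0, 1.0, 0.007, -0.0]
contact_force: [-0.1, 0.2, -5.1]
width: 0.0126
```

Call:
send_rows(increments=[[0,0,0,0.002,0],[0,0,0,0.001,0],[0,0,0,0,0],[0.35,0,0,0,0],[0.35,0,0,0,0],[0.5,0,0,-0.02,0],[0.5,0,0,-0.05,0],[0.85,0,0,-0.05,0]])

```text
clock: 12.7
position: [0.5971, 0.3288, 0.1471]
ee_rot: [0.0, 1.0, 0.006, -0.0]
contact_force: [0.9, -0.2, 0.4]
width: 0.0597
```

```bash
python3 - <<'E'
from plan import *
p=pose()[0];print(p)
c=manip.calibration("wrist");im=manip.get_image("wrist")[:,:,::-1];np.save("w7.npy",c,allow_pickle=True)
cv2.imwrite("pics/w7.png",im);crop(im,220,70,420,270,4,"pics/w7c.png")
# bush (.411,.26): jaws; bin yaw .175 -> place jaw along bin x. 
plan([[.411,.24,.17,.175,.9]])
E
```

```text
[0.59707894 0.32882903 0.14712788 0.01290821]
[[0.9,-0.038,0.018,-0.003,-0.03],[0.9,-0.039,0.016,-0.003,-0.03],[0.9,-0.039,0.015,-0.003,-0.03],[0.9,-0.04,0.014,-0.003,-0.04],[0.9,-0.04,0.013,-0.002,-0.03]]
```

View pics/w7c.png

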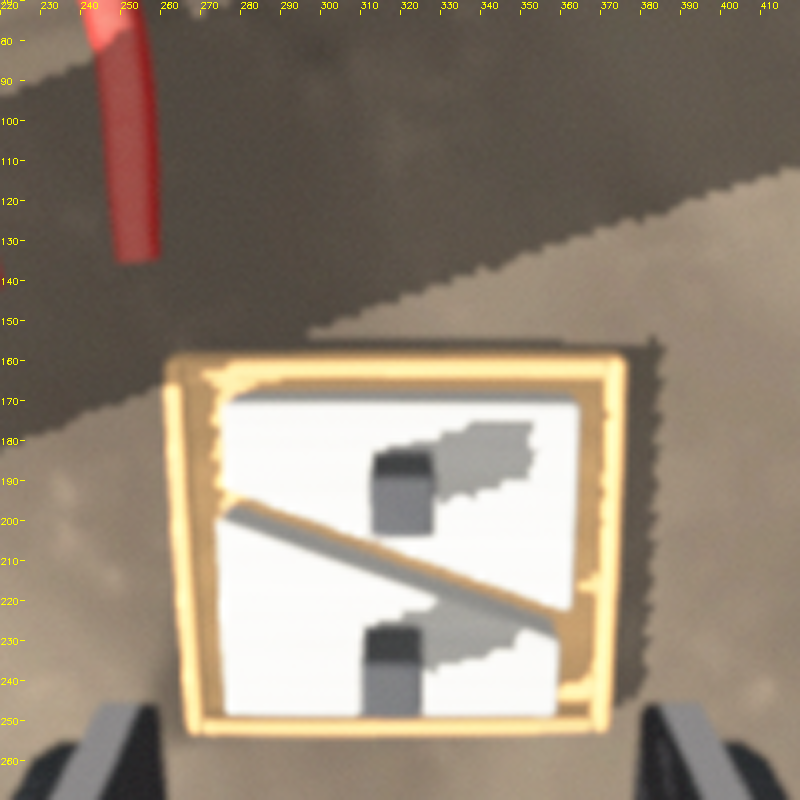

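Call:
send_rows(increments=[[1,-0.038,0.018,-0.003,-0.03],[1,-0.039,0.016,-0.003,-0.03],[1,-0.039,0.015,-0.003,-0.03],[1,-0.04,0.014,-0.003,-0.04],[1,-0.04,0.01,-0.002,-0.03],[1,0,0,0,0]])

```text
clock: 13.5
position: [0.4038, 0.2402, 0.1605]
ee_rot: [0.0, 0.996, 0.086, -0.001]
contact_force: [-0.1, 0.7, 0.6]
width: 0.0856
```

```bash
python3 - <<'E'
from plan import *
p=pose()[0];print(p)
c=manip.calibration("wrist");im=manip.get_image("wrist")[:,:,::-1];np.save("w8.npy",c,allow_pickle=True)
cv2.imwrite("pics/w8.png",im);crop(im,220,100,420,270,4,"pics/w8c.png")
E
```

```text
[0.40378688 0.24021662 0.16047142 0.17320516]
```

View pics/w8c.png

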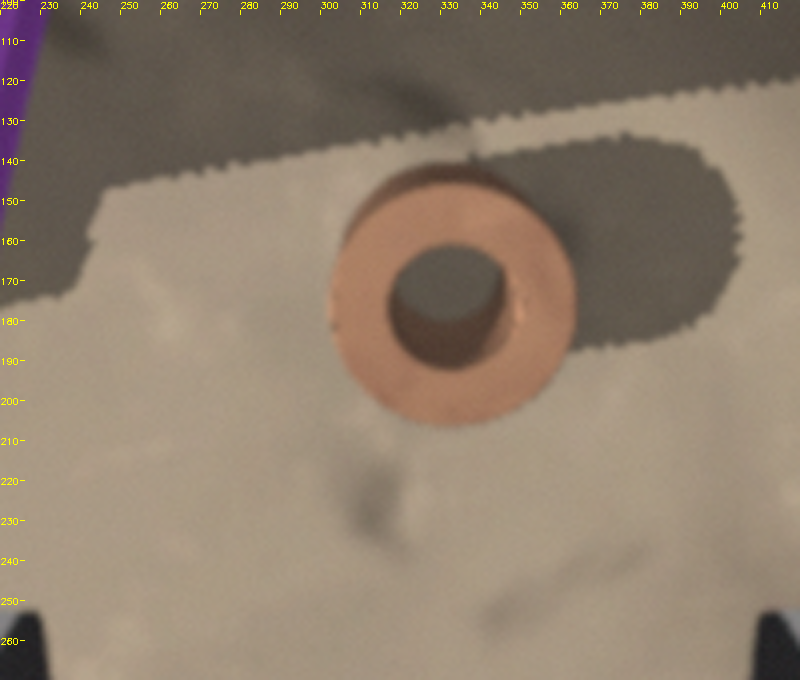

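```bash
python3 - <<'E'
from plan import *
c=np.load("w8.npy",allow_pickle=True).item()
q=p2w("wrist",[[333,176],[302.7,176],[363.5,176],[333,145.5],[333,206.5]],.048,c);print(q)
b=q[0];plan([[b[0],b[1],.07,.175,1],[b[0],b[1],.014,.175,1,.03]])
E
```

```text
[[0.41135978 0.25810621 0.048     ]
 [0.38610562 0.25371573 0.048     ]
 [0.43696388 0.26269997 0.048     ]
 [0.40668441 0.28363838 0.048     ]
 [0.41631527 0.23146233 0.048     ]]
[[1.0,0.004,-0.008,0.045,-0.0],[1.0,0.004,-0.008,0.046,-0.0],[1.0,-0.0,0.0,0.028,-0.0],[1.0,-0.0,0.0,0.028,-0.0]]
```

Call:
send_rows(increments=[[1,0.005,-0.008,0.045,0],[1,0.005,-0.008,0.045,0],[1,0,0,0.028,0],[1,0,0,0.028,0],[1,0,0,0,0]])

```text
clock: 14.18
position: [0.4138, 0.2587, 0.0124]
ee_rot: [0.001, 0.996, 0.086, -0.002]
contact_force: [-0.3, -0.7, -0.3]
width: 0.0856
```

Call:
send_rows(increments=[[0.6,-0.002,0,0,0],[0.4,0,0,0,0],[0.4,0,0,0,0],[0.4,0,0,0,0],[0.4,0,0,0,0],[0.4,0,0,0,0]], squeeze=50)

```text
clock: 14.92
position: [0.4128, 0.259, 0.0157]
ee_rot: [-0.0, 0.996, 0.086, 0.001]
contact_force: [-0.4, 0.1, 6.4]
width: 0.0519
```

Call:
send_rows(increments=[[0.3,0,0,-0.01,0],[0.3,0,0,-0.04,0],[0.3,0,0,-0.04,0],[0.3,0,0,0,0]])

```text
clock: 15.42
position: [0.4141, 0.2595, 0.1075]
ee_rot: [-0.001, 0.996, 0.086, 0.004]
contact_force: [-0.2, 0.3, -2.6]
width: 0.0518
```

```bash
python3 - <<'E'
from plan import *
p=pose()[0];print(p)
y=.175;x0,y0=.641,.084; d=.037
X,Y=x0-np.sin(y)*d,y0+np.cos(y)*d;print(X,Y)
plan([[X,Y,.115,.175,.3]])
E
```

```text
[0.41409339 0.25946392 0.10745079 0.17307078]
0.634557998909037 0.12043488193948254
[[0.3,0.032,0.029,-0.001,-0.0],[0.3,0.032,0.029,-0.001,-0.0],[0.3,0.032,0.029,-0.001,-0.0],[0.3,0.032,0.029,-0.002,-0.0],[0.3,0.033,0.029,-0.001,-0.0],[0.3,0.032,0.03,-0.002,-0.0]]
```

Call:
send_rows(increments=[[0.3,0.032,0.029,-0.001,0],[0.3,0.032,0.029,-0.001,0],[0.3,0.032,0.029,-0.001,0],[0.3,0.032,0.029,-0.002,0],[0.3,0.032,0.029,-0.001,0],[0.3,0.032,0.03,-0.002,0],[0.3,0,0,0,0]])

```text
clock: 16.3
position: [0.6334, 0.1168, 0.1104]
ee_rot: [0.001, 0.996, 0.085, 0.0]
contact_force: [-0.9, -0.8, -2.3]
width: 0.052
```

```bash
python3 - <<'E'
from plan import *
p=pose()[0];print(p)
c=manip.calibration("wrist");im=manip.get_image("wrist")[:,:,::-1];np.save("w9.npy",c,allow_pickle=True)
cv2.imwrite("pics/w9.png",im)
im=manip.get_image("top")[:,:,::-1];cv2.imwrite("pics/t9.png",im);crop(im,220,90,420,220,4,"pics/t9c.png")
E
```

```text
[0.63339362 0.11675908 0.11042541 0.1701606 ]
```

View pics/w9.png

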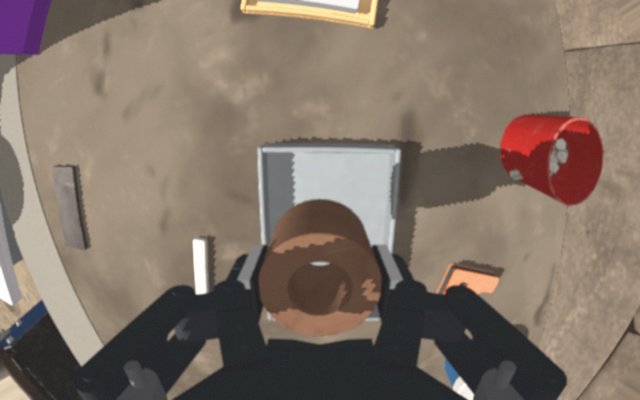

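View pics/t9c.png

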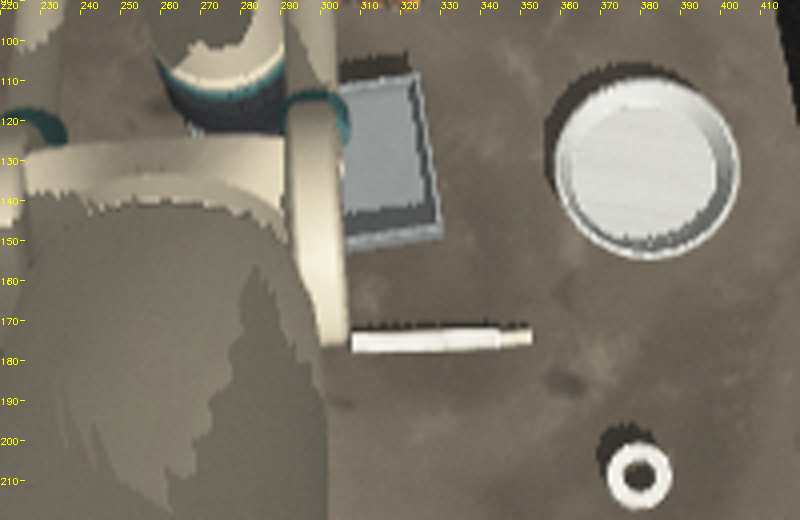

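```bash
python3 - <<'E'
from fit import *; from plan import plan,pose
crop("pics/w9.png",240,130,430,230,4,"pics/w9c.png")
c=np.load("w9.npy",allow_pickle=True).item()
q=p2w("wrist",[[259,148],[400.5,147.5]],.026,c);print(q,np.linalg.norm(q[0]-q[1]))
pt,e=fitp("wrist",np.array([[-54,79],[54,79]])/1000,.026,[[259,148],[400.5,147.5]],[.64,.08,.17],c);print(pt,e)
X,Y=pt[0]-np.sin(pt[2])*.037,pt[1]+np.cos(pt[2])*.037;print(X,Y)
E
```

```text
[[0.58066405 0.15252045 0.026     ]
 [0.68537201 0.17120035 0.026     ]] 0.1063611543585453
[0.64691617 0.08408071 0.17651356] [[-1.   0. ]
 [ 1.1  0. ]]
0.6404190288583169 0.1205058028540146
```

View pics/w9c.png

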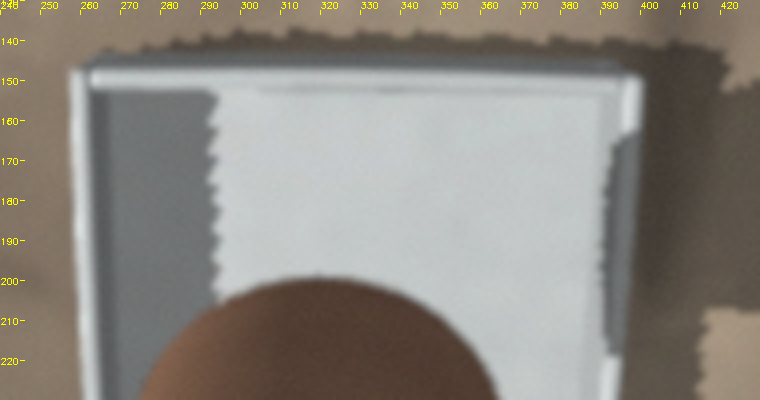

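Call:
send_rows(increments=[[0.3,0.006,-0.003,0.02,0],[0.3,0,0,0.03,0],[0.3,0,0,0.02,0],[0.3,0,0,0,0]])

```text
clock: 16.9
position: [0.6334, 0.1239, 0.0391]
ee_rot: [-0.0, 0.996, 0.087, -0.003]
contact_force: [-0.3, -0.5, -2.4]
width: 0.0519
```

Call:
send_rows(increments=[[0.3,0,0,0,0],[0.3,0,0,0,0]])

```text
clock: 17.15
position: [0.6372, 0.1235, 0.0433]
ee_rot: [0.0, 0.996, 0.087, 0.001]
contact_force: [0.3, 0.1, -2.2]
width: 0.0519
```

Call:
send_rows(increments=[[0.3,0.002,0.003,0.01,0],[0.3,0,0,0.007,0],[0.3,0,0,0,0],[0.3,0,0,0,0]])

```text
clock: 17.65
position: [0.639, 0.1204, 0.0252]
ee_rot: [0.0, 0.996, 0.086, -0.0]
contact_force: [-0.4, -0.6, -2.9]
width: 0.0514
```

Call:
send_rows(increments=[[0.3,0,0,0.003,0],[0.3,0,0,0.002,0],[0.3,0,0,0,0]])

```text
clock: 18.02
position: [0.6388, 0.1205, 0.0201]
ee_rot: [0.0, 0.996, 0.086, -0.0]
contact_force: [-0.5, -0.3, -3.3]
width: 0.0518
```

Call:
send_rows(increments=[[0.3,0,0,0.001,0],[0.3,0,0,0,0],[0.7,0,0,0,0],[0.7,0,0,0,0],[0.7,0,0,-0.02,0],[0.7,0,0,-0.05,0],[0.7,0,0,-0.05,0],[0.7,0,0,0,0]])

```text
clock: 19.02
position: [0.6424, 0.1208, 0.1446]
ee_rot: [0.0, 0.996, 0.086, 0.005]
contact_force: [1.2, -0.3, -1.1]
width: 0.0599
```

```bash
python3 - <<'E'
from plan import *
p=pose()[0];print(p)
im=manip.get_image("wrist")[:,:,::-1]
cv2.imwrite("pics/w10.png",im)
plan([[.442,-.131,.17,.175,.8]])
E
```

```text
[0.64242525 0.12082643 0.1446292  0.17309006]
[[0.8,-0.034,0.031,-0.004,-0.0],[0.8,-0.034,0.03,-0.004,-0.0],[0.8,-0.034,0.031,-0.004,-0.0],[0.8,-0.034,0.03,-0.004,-0.0],[0.8,-0.034,0.031,-0.004,-0.0],[0.8,-0.034,0.03,-0.004,-0.0],[0.8,-0.035,0.031,-0.004,-0.0]]
```

View pics/w10.png

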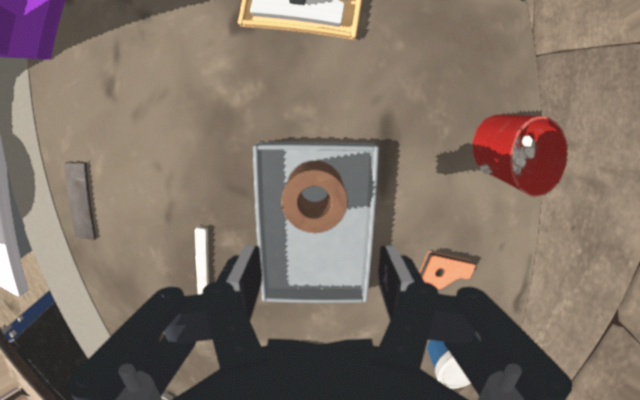

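Bush stands upright in the grey bin (pixel 314,200), free of the walls. On to the ring.

Call:
send_rows(increments=[[0.85,-0.034,0.031,-0.003,0],[0.85,-0.034,0.03,-0.003,0],[0.85,-0.034,0.031,-0.003,0],[0.85,-0.034,0.03,-0.003,0],[0.85,-0.034,0.031,-0.003,0],[0.85,-0.034,0.03,-0.003,0],[0.85,-0.034,0.03,-0.003,0],[0.85,0,0,0,0]])

```text
clock: 20.08
position: [0.4387, -0.1316, 0.1592]
ee_rot: [-0.0, 0.996, 0.084, -0.001]
contact_force: [0.1, -0.1, 0.2]
width: 0.0728
```

```bash
python3 - <<'E'
from plan import *
p=pose()[0];print(p)
c=manip.calibration("wrist");im=manip.get_image("wrist")[:,:,::-1];np.save("w11.npy",c,allow_pickle=True)
cv2.imwrite("pics/w11.png",im);crop(im,220,100,420,270,4,"pics/w11c.png")
print(w2p("wrist",[[.442,-.131,.016]],c))
E
```

```text
[ 0.43871565 -0.13160929  0.15921331  0.16897616]
[[324.22254469 185.98928626]]
```

View pics/w11c.png

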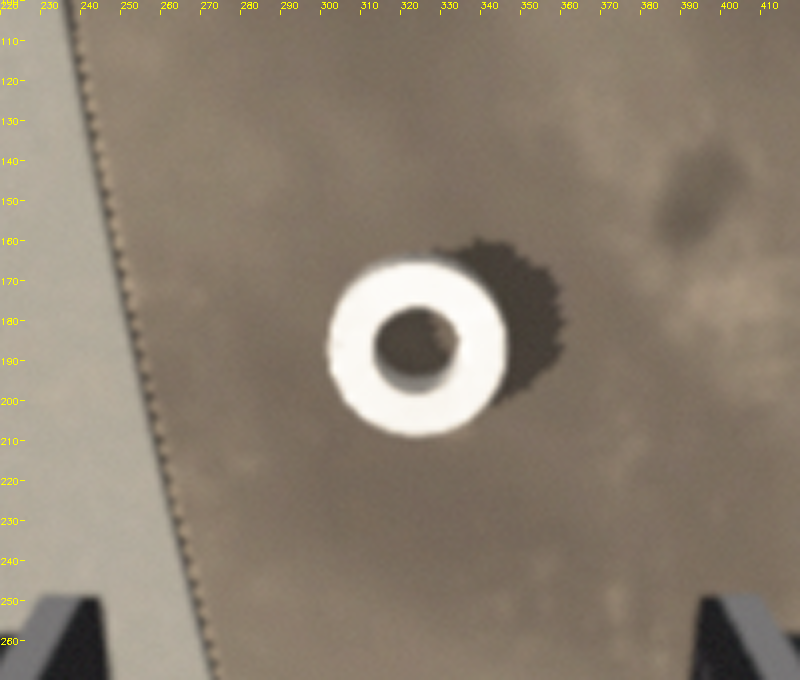

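```bash
python3 - <<'E'
from plan import *
c=np.load("w11.npy",allow_pickle=True).item()
print(p2w("wrist",[[324.3,187.2],[302,187],[346.5,187]],.016,c))
E
```

```text
[[ 0.44227694 -0.13216319  0.016     ]
 [ 0.42121529 -0.13553488  0.016     ]
 [ 0.46320487 -0.12836594  0.016     ]]
```

Call:
send_rows(increments=[[0.85,0.003,0.001,0.05,0],[0.85,0,0,0.05,0],[0.85,0,0,0.03,0],[0.85,0,0,0.015,0],[0.85,0,0,0,0],[0.85,0,0,0,0]])

```text
clock: 20.88
position: [0.445, -0.1303, 0.0154]
ee_rot: [0.0, 0.996, 0.087, 0.0]
contact_force: [0.1, -0.1, -0.1]
width: 0.0725
```

Correct by (-3, -2) mm and go down.

Call:
send_rows(increments=[[0.85,-0.003,0.001,0.006,0],[0.85,0,0,0.006,0],[0.85,0,0,0,0],[0.85,0,0,0,0]])

```text
clock: 21.38
position: [0.4416, -0.1324, 0.0034]
ee_rot: [0.0, 0.996, 0.086, 0.0]
contact_force: [1.0, 1.1, 0.4]
width: 0.0727
```

Call:
send_rows(increments=[[0.5,0,0,0,0],[0.4,0,0,0,0],[0.2,0,0,0,0],[0.2,0,0,0,0],[0.2,0,0,0,0]], squeeze=50)

```text
clock: 22.0
position: [0.4418, -0.1324, 0.0039]
ee_rot: [0.0, 0.996, 0.086, 0.0]
contact_force: [-0.2, 0.7, 4.9]
width: 0.0396
```

Call:
send_rows(increments=[[0.2,0,0,-0.01,0],[0.2,0,0,-0.04,0],[0.2,0,0,-0.05,0],[0.2,0,0,0,0]])

```text
clock: 22.5
position: [0.4444, -0.1336, 0.1071]
ee_rot: [0.002, 0.996, 0.086, 0.004]
contact_force: [0.1, 0.1, -0.9]
width: 0.0394
```

```bash
python3 - <<'E'
from plan import *
p=pose()[0];print(p)
im=manip.get_image("wrist")[:,:,::-1]
cv2.imwrite("pics/w12.png",im)
y=.175;x0,y0=.6455,.084; d=-.036
X,Y=x0-np.sin(y)*d,y0+np.cos(y)*d;print(X,Y)
plan([[X,Y,.13,.175,.2]])
E
```

```text
[ 0.4444249  -0.13356682  0.10713456  0.17319806]
0.6517678929533695 0.0485498445994224
[[0.2,0.04,-0.024,-0.004,-0.0],[0.2,0.039,-0.024,-0.004,-0.0],[0.2,0.04,-0.024,-0.004,-0.0],[0.2,0.039,-0.024,-0.004,-0.0],[0.2,0.04,-0.023,-0.004,-0.0],[0.2,0.039,-0.024,-0.005,-0.0]]
```

View pics/w12.png

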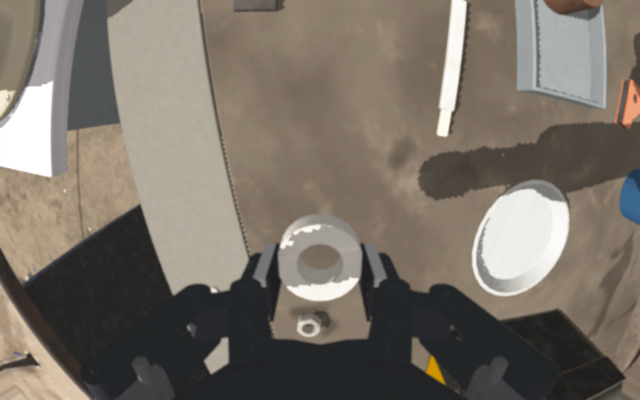

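Call:
send_rows(increments=[[0.2,0.04,-0.024,-0.004,0],[0.2,0.04,-0.024,-0.004,0],[0.2,0.04,-0.024,-0.004,0],[0.2,0.039,-0.024,-0.004,0],[0.2,0.039,-0.024,-0.004,0],[0.2,0.039,-0.023,-0.004,0],[0.2,0,0,0,0],[0.2,0,0,0,0]])

```text
clock: 23.55
position: [0.6486, 0.0493, 0.1252]
ee_rot: [0.0, 0.996, 0.087, -0.002]
contact_force: [-0.6, 1.2, -1.5]
width: 0.0395
```

```bash
python3 - <<'E'
from plan import *
p=pose()[0];print(p)
c=manip.calibration("wrist");im=manip.get_image("wrist")[:,:,::-1];np.save("w13.npy",c,allow_pickle=True)
cv2.imwrite("pics/w13.png",im)
crop(im,200,70,440,290,3,"pics/w13c.png")
E
```

```text
[0.64861604 0.04926905 0.12516687 0.17343627]
```

View pics/w13c.png

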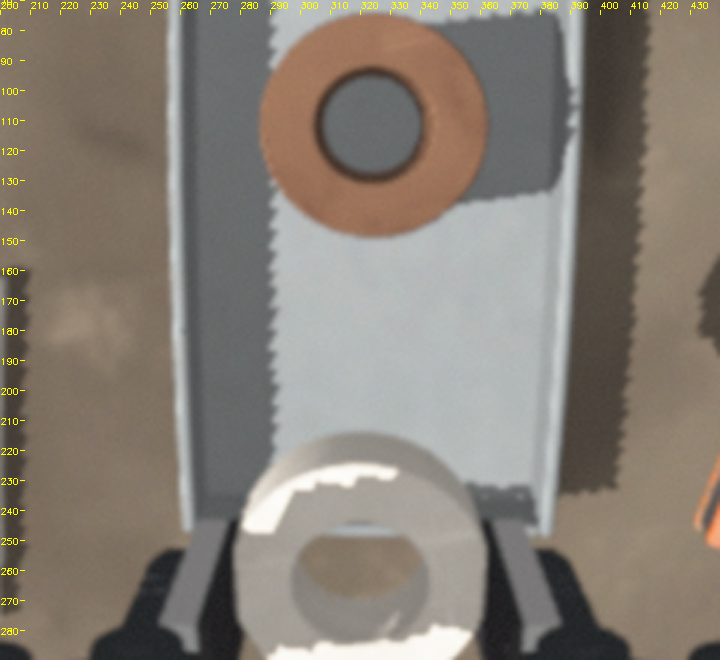

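```bash
python3 - <<'E'
from fit import *
c=np.load("w13.npy",allow_pickle=True).item()
M=np.array([[-54,-79],[54,-79]])/1000
print(p2w("wrist",[[261.2,246.7],[383.2,248.3]],.026,c))
pt,e=fitp("wrist",M,.026,[[261.2,246.7],[383.2,248.3]],[.64,.08,.17],c);print(pt,e)
X,Y=pt[0]+np.sin(pt[2])*.036,pt[1]-np.cos(pt[2])*.036;print(X,Y)
b=p2w("wrist",[[324.5,111.5]],.052,c)[0];print("bush",b)
E
```

```text
[[ 0.60457751 -0.00262095  0.026     ]
 [ 0.71027797  0.01435264  0.026     ]]
[0.64491881 0.08381582 0.15916988] [[-0.5  0. ]
 [ 0.5  0.1]]
0.650624758268561 0.04827089355823443
bush [0.63881998 0.11946256 0.052     ]
```

Call:
send_rows(increments=[[0.2,0.002,0.002,0.04,0],[0.2,0,0,0.03,0],[0.2,0,0,0.02,0],[0.2,0,0,0,0],[0.2,0,0,0,0]])

```text
clock: 24.22
position: [0.6528, 0.0471, 0.0381]
ee_rot: [0.0, 0.996, 0.086, 0.0]
contact_force: [0.5, 0.3, -1.3]
width: 0.0398
```

Call:
send_rows(increments=[[0.2,-0.002,-0.001,0.015,0],[0.2,0,0,0.009,0],[0.2,0,0,0.004,0],[0.2,0,0,0,0],[0.2,0,0,0,0]])

```text
clock: 24.85
position: [0.6509, 0.0485, 0.0095]
ee_rot: [0.0, 0.996, 0.086, 0.0]
contact_force: [-0.3, -0.9, -1.3]
width: 0.0393
```

Call:
send_rows(increments=[[0.2,0,0,0.001,0],[0.2,0,0,0.001,0],[0.2,0,0,0,0],[0.6,0,0,0,0],[0.6,0,0,0,0],[0.6,0,0,-0.02,0],[0.6,0,0,-0.05,0],[0.6,0,0,-0.06,0]])

```text
clock: 25.85
position: [0.6496, 0.0484, 0.1371]
ee_rot: [-0.0, 0.996, 0.086, -0.002]
contact_force: [1.0, 0.2, -0.0]
width: 0.0513
```

```bash
python3 - <<'E'
from plan import *
p=pose()[0];print(p)
im=manip.get_image("wrist")[:,:,::-1]
cv2.imwrite("pics/w14.png",im)
plan([[.456,-.265,.15,.175,.6]])
E
```

```text
[0.6496415  0.04841098 0.13710786 0.17293367]
[[0.6,-0.031,0.034,-0.0,-0.0],[0.6,-0.031,0.034,-0.0,-0.0],[0.6,-0.031,0.034,-0.0,-0.0],[0.6,-0.031,0.034,-0.001,-0.0],[0.6,-0.032,0.035,-0.0,-0.0],[0.6,-0.031,0.034,-0.001,-0.0],[0.6,-0.032,0.035,-0.0,-0.0],[0.6,-0.031,0.034,-0.001,-0.0]]
```

View pics/w14.png

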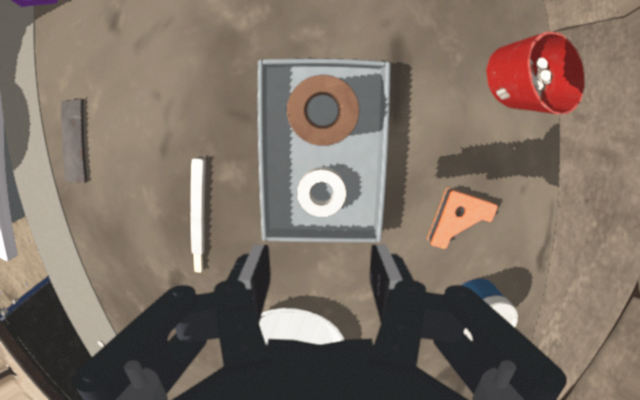

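Both sit flat in the bin (bush 323,110; ring 322,193). Now the nut.

Call:
send_rows(increments=[[0.5,-0.031,0.034,0,0],[0.5,-0.031,0.034,0,0],[0.5,-0.031,0.034,0,0],[0.5,-0.031,0.034,0,0],[0.5,-0.032,0.035,0,0],[0.5,-0.031,0.034,0,0],[0.5,-0.032,0.035,0,0],[0.5,-0.031,0.034,0,0]])

```text
clock: 26.9
position: [0.4506, -0.2658, 0.1372]
ee_rot: [0.0, 0.996, 0.086, 0.0]
contact_force: [1.1, 0.6, 0.9]
width: 0.0425
```

Call:
send_rows(increments=[[0.5,0,0,0,0],[0.5,0,0,0,0]])

```text
clock: 27.15
position: [0.4515, -0.2643, 0.1372]
ee_rot: [-0.0, 0.996, 0.086, 0.0]
contact_force: [1.3, 0.0, -0.1]
width: 0.0429
```

```bash
python3 - <<'E'
from plan import *
p=pose()[0];print(p)
c=manip.calibration("wrist");im=manip.get_image("wrist")[:,:,::-1];np.save("w15.npy",c,allow_pickle=True)
cv2.imwrite("pics/w15.png",im);crop(im,270,140,370,240,7,"pics/w15c.png")
print(w2p("wrist",[[.456,-.265,.012]],c))
E
```

```text
[ 0.451547   -0.26426632  0.13716819  0.17218882]
[[324.98270821 192.44768563]]
```

View pics/w15c.png

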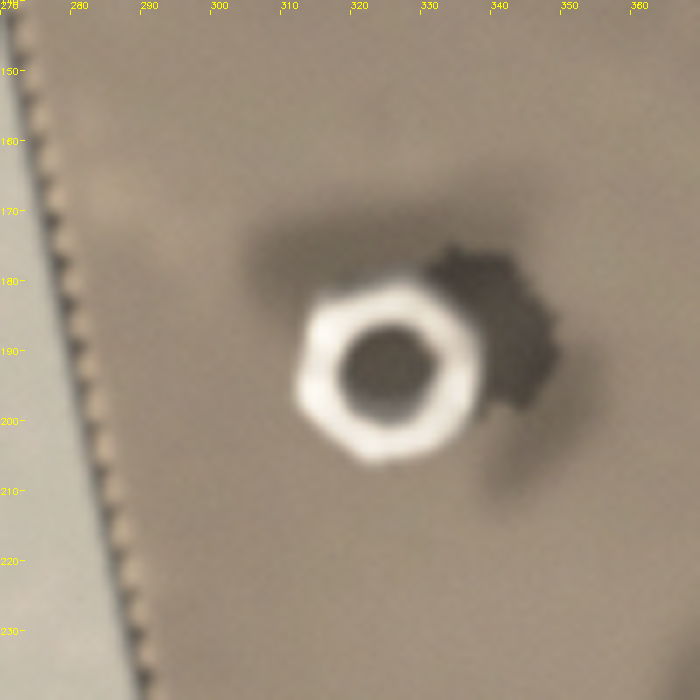

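Call:
send_rows(increments=[[0.5,0.005,0.002,0.04,0],[0.5,0,0,0.04,0.11],[0.5,0,0,0.03,0.11],[0.5,0,0,0.01,0],[0.5,0,0,0,0],[0.5,0,0,0,0]])

```text
clock: 27.95
position: [0.4579, -0.266, 0.0185]
ee_rot: [0.001, 1.0, -0.023, 0.001]
contact_force: [-0.2, -0.3, -0.0]
width: 0.0426
```

```bash
python3 - <<'E'
from plan import *
p=pose()[0];print(p)
c=np.load("w15.npy",allow_pickle=True).item();q=p2w("wrist",[[325.5,192.7]],.012,c)[0];print(q)
plan([[q[0],q[1],.003,p[3],.5,.01]])
E
```

```text
[ 0.45787889 -0.2660326   0.01850637 -0.04552522]
[ 0.45650009 -0.26515243  0.012     ]
[[0.5,-0.001,-0.0,0.008,-0.0],[0.5,-0.0,-0.001,0.008,-0.0]]
```

Call:
send_rows(increments=[[0.5,-0.001,-0.001,0.008,0],[0.5,0,0,0.007,0],[0.5,0,0,0,0],[0.5,0,0,0,0]])

```text
clock: 28.45
position: [0.4558, -0.2647, 0.0023]
ee_rot: [0.0, 1.0, -0.024, 0.0]
contact_force: [-0.3, -0.5, -1.0]
width: 0.0428
```

Call:
send_rows(increments=[[0.3,0,0,0,0],[0.1,0,0,0,0],[0,0,0,0,0],[0,0,0,0,0],[0,0,0,0,0]], squeeze=30)

```text
clock: 29.08
position: [0.456, -0.2648, 0.0027]
ee_rot: [0.0, 1.0, -0.023, 0.0]
contact_force: [-1.5, -0.4, 6.4]
width: 0.0294
```

Call:
send_rows(increments=[[0,0,0,0,0],[0,0,0,0,0]])

```text
clock: 29.32
position: [0.456, -0.2648, 0.0027]
ee_rot: [0.0, 1.0, -0.023, 0.0]
contact_force: [-0.3, -0.2, 5.1]
width: 0.029
```

```bash
python3 - <<'E'
from plan import *
s=pose();print(s[0],s[1]["width"],s[1]["contact_force"])
im=manip.get_image("wrist")[:,:,::-1]
crop(im,220,170,420,300,4,"pics/w16c.png")
E
```

```text
[ 0.45595364 -0.26478056  0.00271674 -0.04691188] 0.029004383507613234 [-0.2701639  -0.22379814  5.12320892]
```

View pics/w16c.png

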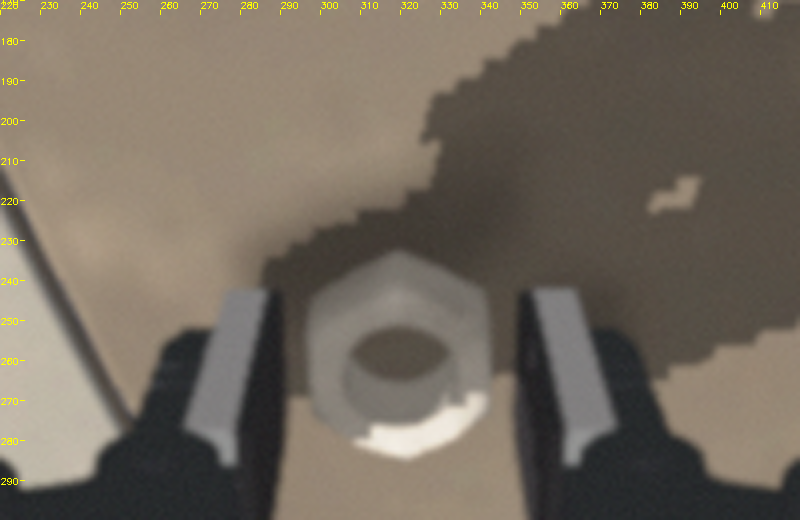

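Call:
send_rows(increments=[[0,0,0,-0.002,0],[0,0,0,-0.001,0],[0,0,0,0,0],[0,0,0,0,0]])

```text
clock: 29.88
position: [0.4557, -0.2645, 0.0052]
ee_rot: [-0.0, 1.0, -0.023, -0.0]
contact_force: [0.6, 0.0, 0.1]
width: 0.0297
```

Call:
send_rows(increments=[[0,0,0,-0.001,0],[0,0,0,0,0],[0,0,0,0,0]], squeeze=60)

```text
clock: 30.25
position: [0.4558, -0.2646, 0.0063]
ee_rot: [0.0, 1.0, -0.023, 0.0]
contact_force: [0.0, 0.2, -0.0]
width: 0.0273
```

```bash
python3 - <<'E'
from plan import *
s=pose();print(s[0],s[1]["width"],s[1]["contact_force"])
im=manip.get_image("wrist")[:,:,::-1]
crop(im,220,170,420,300,4,"pics/w17c.png")
E
```

```text
[ 0.45579994 -0.26460631  0.00630492 -0.04697109] 0.027302005961438044 [ 0.01452243  0.23205632 -0.02610603]
```

View pics/w17c.png

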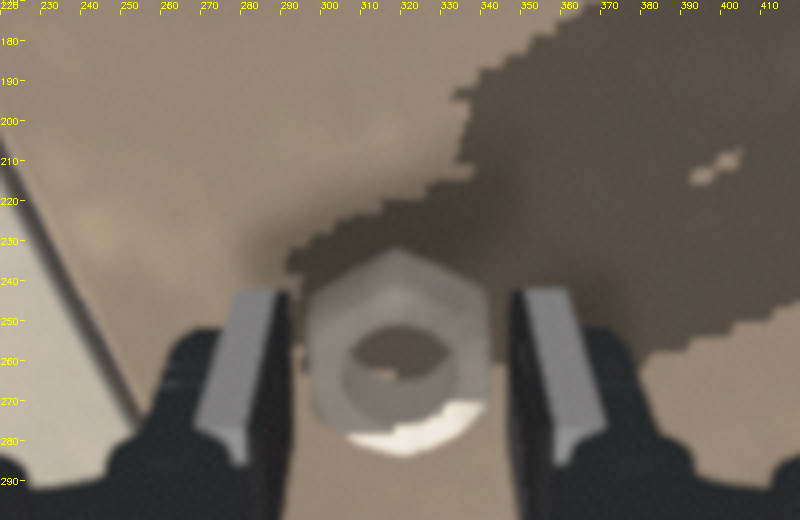

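Call:
send_rows(increments=[[0,0,0,0,0],[0,0,0,0,0],[0,0,0,0,0]], squeeze=60)

```text
clock: 30.68
position: [0.4558, -0.2646, 0.0063]
ee_rot: [0.0, 1.0, -0.023, 0.0]
contact_force: [0.4, 0.2, 0.3]
width: 0.0274
```

Call:
send_rows(increments=[[0.45,0,0,-0.003,0],[0.45,0,0,0,0],[0.1,0,0,0,0],[0.1,0,0,0,0],[0.1,0,0,0,0],[0.1,0,0,0,0],[0.1,0,0,0,0]], squeeze=60)

```text
clock: 31.55
position: [0.4571, -0.2662, 0.0122]
ee_rot: [0.002, 1.0, -0.023, 0.002]
contact_force: [-1.5, 0.6, 17.5]
width: 0.0085
```

```bash
python3 - <<'E'
from plan import *
s=pose();print(s[0],s[1]["width"],s[1]["contact_force"])
im=manip.get_image("wrist")[:,:,::-1]
crop(im,220,170,420,300,4,"pics/w18c.png")
E
```

```text
[ 0.45712605 -0.26616298  0.01215265 -0.04657385] 0.008507484960693028 [-1.54822756  0.59841979 17.47732713]
```

View pics/w18c.png

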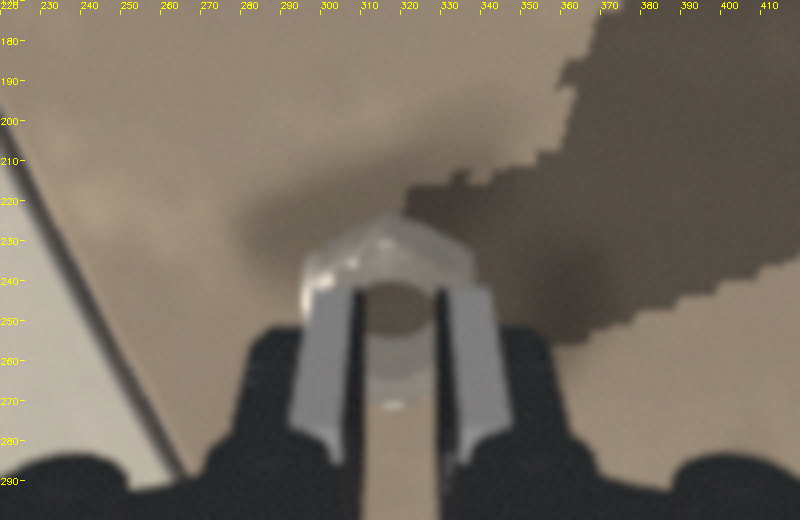

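Call:
send_rows(increments=[[0.1,0,0,-0.006,0],[0.1,0,0,-0.004,0],[0.5,0,0,-0.01,0],[0.5,0,0,0,0],[0.5,0,0,0,0]])

```text
clock: 32.22
position: [0.4557, -0.2645, 0.0292]
ee_rot: [-0.0, 1.0, -0.023, -0.0]
contact_force: [-0.5, -0.2, -0.7]
width: 0.0426
```

```bash
python3 - <<'E'
from plan import *
s=pose();print(s[0],s[1]["width"],s[1]["contact_force"])
c=manip.calibration("wrist");im=manip.get_image("wrist")[:,:,::-1];np.save("w19.npy",c,allow_pickle=True)
crop(im,220,170,420,300,4,"pics/w19c.png")
E
```

```text
[ 0.45572955 -0.26453725  0.02923948 -0.04696288] 0.042637994975884184 [-0.48296332 -0.18903691 -0.72166135]
```

View pics/w19c.png

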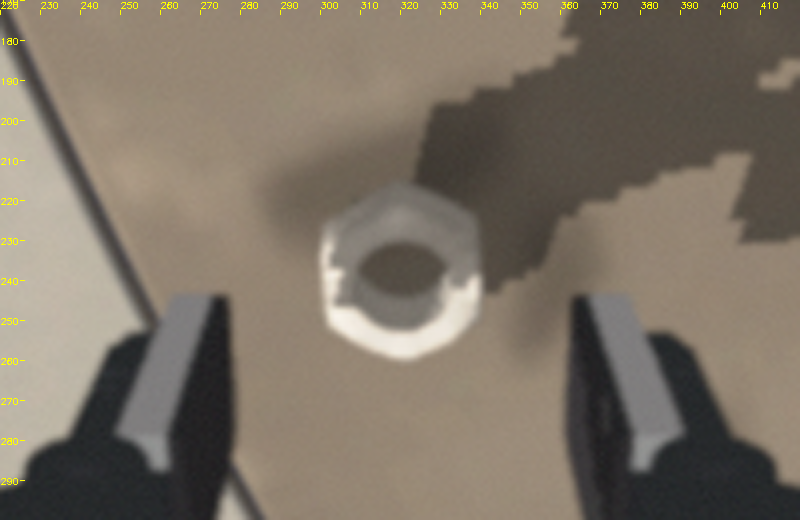

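Call:
send_rows(increments=[[0.45,0,0,0.012,0],[0.45,0,0,0.009,0],[0.45,0,0,0,0],[0.3,0,0,0,0],[0.1,0,0,0,0],[0.1,0,0,0,0],[0.1,0,0,0,0],[0.1,0,0,0,0]], squeeze=60)

```text
clock: 33.28
position: [0.4558, -0.2646, 0.0084]
ee_rot: [0.0, 1.0, -0.023, 0.0]
contact_force: [-1.1, 0.2, -0.7]
width: 0.025
```

```bash
python3 - <<'E'
from plan import *
s=pose();print(s[0],s[1]["width"],s[1]["contact_force"])
E
```

```text
[ 0.45578929 -0.26461917  0.00838733 -0.04699825] 0.024987617001160273 [-1.10196122  0.17942913 -0.66295235]
```

Call:
send_rows(increments=[[0.1,0,0,0,0],[0.1,0,0,0,0]])

```text
clock: 33.52
position: [0.4558, -0.2646, 0.0083]
ee_rot: [0.0, 1.0, -0.024, 0.0]
contact_force: [0.2, 0.8, -0.6]
width: 0.0247
```

```bash
python3 - <<'E'
from plan import *
s=pose();print(s[0],s[1]["width"],s[1]["contact_force"])
im=manip.get_image("wrist")[:,:,::-1]
crop(im,220,170,420,300,4,"pics/w20c.png")
E
```

```text
[ 0.45577853 -0.26461958  0.0083208  -0.04703998] 0.024744332896709898 [ 0.16397062  0.78335679 -0.64474545]
```

View pics/w20c.png

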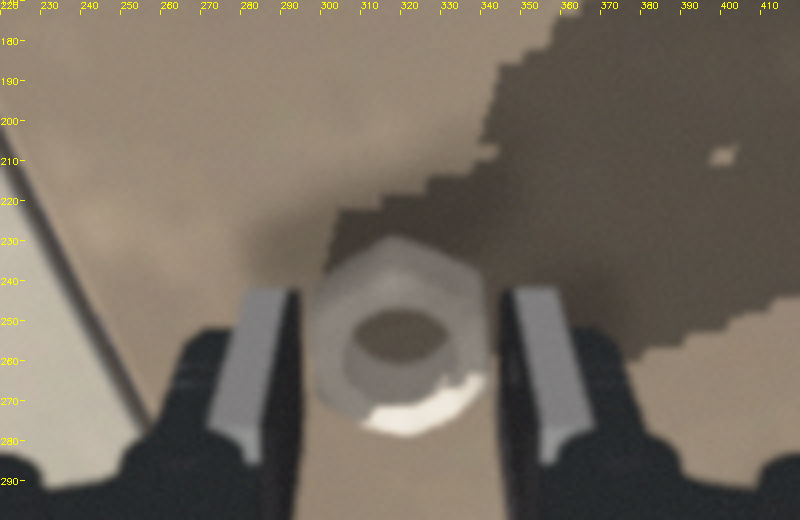

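Call:
send_rows(increments=[[0.1,0,0,-0.002,0],[0.1,0,0,-0.002,0],[0.1,0,0,-0.002,0],[0.1,0,0,0,0]])

```text
clock: 34.08
position: [0.4559, -0.2647, 0.0146]
ee_rot: [0.0, 1.0, -0.023, 0.0]
contact_force: [0.1, -0.6, -0.1]
width: 0.0253
```

```bash
python3 - <<'E'
from plan import *
s=pose();print(s[0],s[1]["width"],s[1]["contact_force"])
im=manip.get_image("wrist")[:,:,::-1]
crop(im,220,170,420,300,4,"pics/w21c.png")
im=manip.get_image("scene")[:,:,::-1];cv2.imwrite("pics/s21.png",im)
E
```

```text
[ 0.45593681 -0.26472944  0.01456879 -0.04698902] 0.025272377787262542 [ 0.12164157 -0.56783337 -0.14321439]
```

View pics/w21c.png

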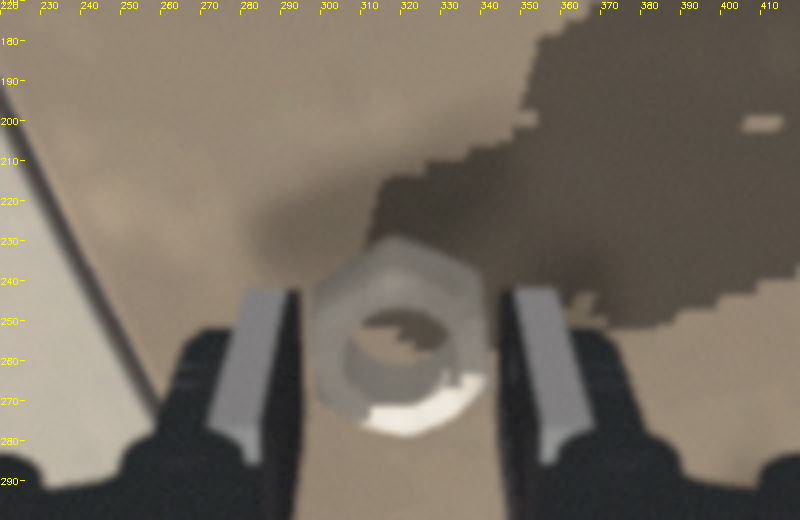

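View pics/s21.png

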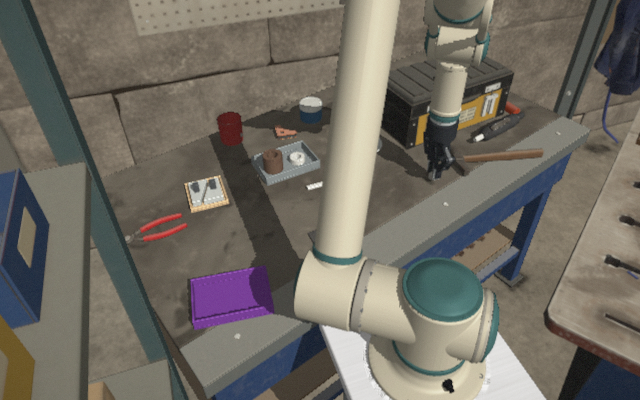

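```bash
python3 - <<'E'
from plan import *
plan([[.48,-.25,.10,-.047,.1],[.649,-.138,.10,-.047,.1]])
E
```

```text
[[0.1,0.012,-0.008,-0.043,-0.0],[0.1,0.012,-0.008,-0.043,-0.0],[0.1,0.033,-0.024,0.0,-0.0],[0.1,0.033,-0.024,0.0,-0.0],[0.1,0.032,-0.024,0.0,-0.0],[0.1,0.033,-0.024,0.0,-0.0],[0.1,0.032,-0.024,0.0,-0.0]]
```

Call:
send_rows(increments=[[0.1,0,-0.02,-0.03,0],[0.1,0,-0.035,-0.03,0],[0.1,0,-0.035,-0.025,0],[0.1,0.02,-0.03,0,0],[0.1,0.04,0,0,0],[0.1,0.045,0,0,0],[0.1,0.045,-0.003,0,0],[0.1,0.025,-0.003,0,0]])

```text
clock: 35.17
position: [0.6387, -0.1469, 0.0989]
ee_rot: [0.0, 1.0, -0.023, 0.0]
contact_force: [0.1, -0.1, -0.6]
width: 0.0248
```

Call:
send_rows(increments=[[0.1,0.012,0,0,0],[0.1,0,0,0,0],[0.1,0,0,0,0]])

```text
clock: 35.55
position: [0.6471, -0.1475, 0.0992]
ee_rot: [-0.0, 1.0, -0.024, -0.001]
contact_force: [-0.2, 0.5, 0.3]
width: 0.0253
```

```bash
python3 - <<'E'
from plan import *
s=pose();print(s[0],s[1]["width"],s[1]["contact_force"])
c=manip.calibration("wrist");im=manip.get_image("wrist")[:,:,::-1];np.save("w22.npy",c,allow_pickle=True)
crop(im,170,70,470,320,2,"pics/w22c.png")
E
```

```text
[ 0.64707369 -0.14752539  0.09916143 -0.04734598] 0.02528171475789525 [-0.22450107  0.53390753  0.31739988]
```

View pics/w22c.png

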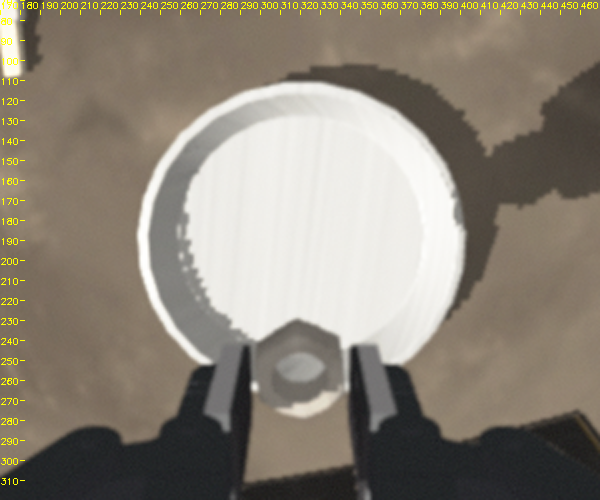

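```bash
python3 - <<'E'
from plan import *
c=np.load("w22.npy",allow_pickle=True).item()
q=p2w("wrist",[[239,187],[402,187],[320,111]],.0205,c);print(q)
print((q[0]+q[1])/2, q[2]-[0,.062,0])
E
```

```text
[[ 0.58649134 -0.12902216  0.0205    ]
 [ 0.70988846 -0.13493266  0.0205    ]
 [ 0.6504682  -0.07653822  0.0205    ]]
[ 0.6481899  -0.13197741  0.0205    ] [ 0.6504682  -0.13853822  0.0205    ]
```

Call:
send_rows(increments=[[0.1,0.001,-0.009,0.03,0],[0.1,0,0,0.03,0],[0.1,0,0,0.012,0],[0.1,0,0,0.005,0],[0.1,0,0,0,0],[0.1,0,0,0,0]])

```text
clock: 36.35
position: [0.6507, -0.1389, 0.0235]
ee_rot: [0.0, 1.0, -0.024, 0.001]
contact_force: [0.4, -0.7, 0.7]
width: 0.025
```

Call:
send_rows(increments=[[0.1,0,0,0.004,0],[0.1,0,0,0.003,0],[0.1,0,0,0,0],[0.1,0,0,0,0]])

```text
clock: 36.85
position: [0.65, -0.1386, 0.0153]
ee_rot: [0.0, 1.0, -0.023, 0.0]
contact_force: [0.5, 0.9, 1.0]
width: 0.0248
```

Call:
send_rows(increments=[[0.35,0,0,0,0],[0.5,0,0,0,0],[0.5,0,0,0,0],[0.5,0,0,-0.02,0],[0.5,0,0,-0.04,0],[0.5,0,0,-0.05,0],[0.5,0,0,-0.03,0],[0.5,0,0,0,0]])

```text
clock: 37.85
position: [0.6517, -0.1391, 0.1585]
ee_rot: [0.001, 1.0, -0.023, 0.003]
contact_force: [-0.1, -0.1, 0.4]
width: 0.0425
```

```bash
python3 - <<'E'
from plan import *
s=pose();print(s[0],s[1]["width"],s[1]["contact_force"])
im=manip.get_image("wrist")[:,:,::-1];cv2.imwrite("pics/w23.png",im);
crop(im,220,100,420,270,4,"pics/w23c.png")
E
```

```text
[ 0.65167203 -0.13911396  0.15849964 -0.04691554] 0.04247265749897761 [-0.13753112 -0.1157052   0.42591992]
```

View pics/w23.png

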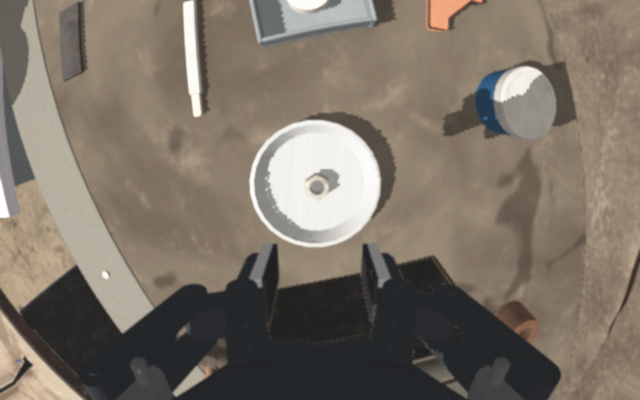

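View pics/w23c.png

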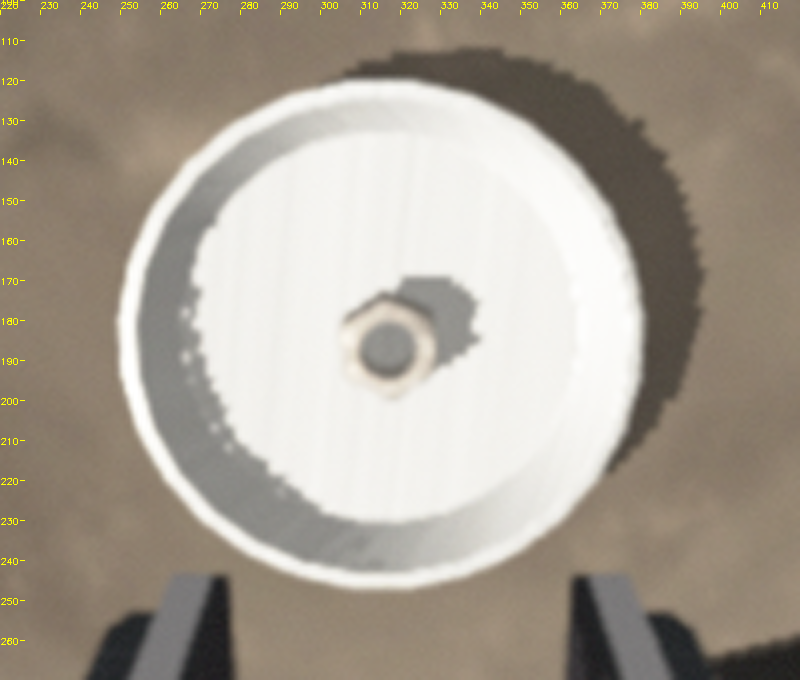

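The nut lies flat in the dish at (316,187). I'll back the arm off for a clear final top view.

Call:
send_rows(increments=[[0.5,-0.04,0.01,-0.03,0],[0.5,-0.05,0.02,-0.02,0],[0.5,-0.05,0.03,0,0],[0.5,-0.05,0.04,0,0],[0.5,-0.04,0.04,0,0],[0.5,-0.03,0.04,0,0],[0.5,0,0,0,0],[0.5,0,0,0,0]])

```text
clock: 38.9
position: [0.3826, -0.3045, 0.204]
ee_rot: [-0.001, 1.0, -0.024, -0.001]
contact_force: [-0.4, -0.1, -0.0]
width: 0.0427
```

```bash
python3 - <<'E'
from plan import *
s=pose();print(s[0])
im=manip.get_image("top")[:,:,::-1]
crop(im,180,90,420,260,3,"pics/t24c.png")
E
```

```text
[ 0.38263408 -0.30445203  0.20399029 -0.04790727]
```

View pics/t24c.png

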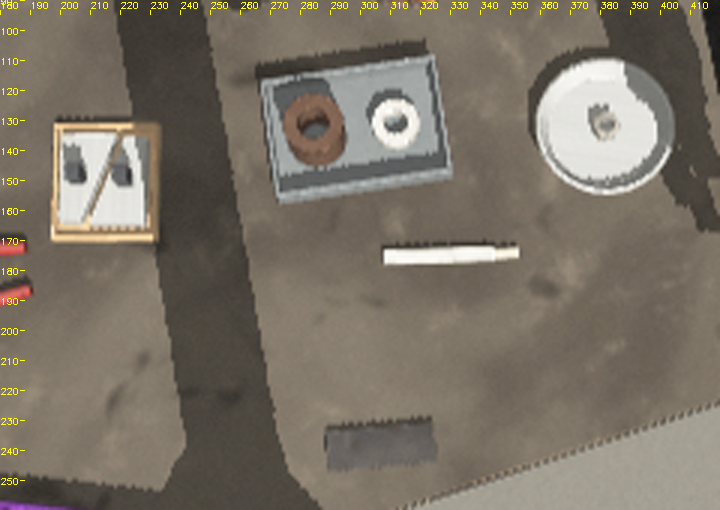

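All five parts are in place: the wedges head to tail in the tray, the bush and ring side by side in the grey bin, and the nut in the dish.

```bash
python3 - <<'E'
from rig import manip
print(manip.sign_off())
E
```

```text
the job is handed in; nothing more can be done
None
```

The job is done and handed in at about 39 s, with all five parts put away in the order asked.

- **Wedges:** they lie flat and head to tail in the plywood tray, sloping sides facing, with a small gap between them.
- **Bush and ring:** they stand apart on the floor of the grey bin. The purple look-alike was not touched.
- **Nut:** it lies flat near the middle of the round dish.

**Final checks:** the last top view, and the wrist views taken just after each release, show everything in place and clear of the walls. The arm was then backed off and touches nothing.

**What went less smoothly:**
- **Nut grasp:** this took three tries. I took the first grip (29 mm opening on a 22 mm nut) for a miss. On the second try the fingers closed on top of the nut and pressed it with 17 N. The third held at a reading of 25 mm, and the nut was seen to rise with the gripper.
- **Grip readings:** the wedges, bush and ring read 1 to 2.5 mm under their true size, while the nut read about 3 mm over. I found no cause for either.
- **Camera agreement:** the top and wrist cameras differed by a few millimetres. I used mainly the wrist values.

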